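# Aim the desk camera and light the rover's board with the torch

### The arm

A 6-joint arm with a two-finger parallel gripper is mounted at the origin on the work surface. World frame = base frame: x ahead of the robot, y to its left, z up, the work surface at z = 0. Lengths are in m, angles in rad, forces in N, time in s.
With the tool pointing down it reaches from about 0.4 to 0.925 m from the base axis. Payload 3.4 kg.
Tool frame: the origin (TCP) lies midway between the tips of the shut fingers; the grasp point (between the pads) lies 19 mm behind it; z points along the fingers, y is the direction in which the jaws open and shut (so a half turn about z gives the same grasp; the last joint's range is limited). The gripper opens to 85 mm and grips with 20 to 120 N. Pads are 22 mm wide; open, the fingers measure 114 mm over their backs; the gripper's body (76 mm by 85 mm) begins 54 mm behind the grasp point. The pads swing forward as they close: fully open they stand 13 mm farther back than shut.
Start: joints at [1.105, 0.307, 1.506, -0, 1.328, -0.073], TCP at [0.22, 0.531, 0.231] pointing down, gripper open.
Joint ranges: [-3.12, 3.12], [-1.05, 2.28], [0.14, 2.33], [-1.42, 4.57], [0.1, 2.73], [-2.68, 2.68]. Speed limits (rad/s): [2.57, 2.57, 3.14, 3.14, 3.14, 3.14].

### API

Orientations are given as a 3x3 rotation matrix whose columns are the frame's x, y, z axes.
In Python, from plant import read_state, eyes, manip gives the robot as it stands. The module is installed in compiled form; this text tells all that it offers.
- The arm moves only by the tool drive_tool, never from a script. Its argument "moves" is a list of rows, each an object with "linear": the shift along the tool's x, y, z in mm, a list of three; "delta_rot": the turn, a rotation vector about the tool's x, y, z in degrees, a list of three; "hand": the closure, from 0 (fully open) to 1 (shut). A call has exactly 10 rows; each row shifts and turns the pose as measured when the row begins, along the tool's axes as they then stand; what a row does not reach is not made up. A row lasts 1/12 s, in which the tool goes at most 41.7 mm and 7.16 degrees, less where a joint would pass 70% of its speed; a pose out of reach is approached as far as the arm can. A call with a gripper value outside its range is refused whole. The fingers move at their own pace and stop on an object; "force" is the grip in N (left out, the last holds). Time passes only in rows, so rows that do not move let the fingers close, or fill a call up. It gives the time, the measured TCP pose, the force and the opening at its end, in the units of the state.
- read_state(): the state, without advancing time (a new reading comes with each control period).
- eyes.snapshot(name): name is "side" or "top" or "wrist"; returns the picture (400x640x3 uint8, red, green, blue); there is no depth.
- eyes.camera_model(name): a dict with "fovy" (degrees; the focal length in pixels is half the picture's height over the tangent of half this angle, whatever the lens; pixels are square), "cx", "cy" (the principal point, pixels), "R" (3x3) and "t" (3): a world point X has camera coordinates R X + t. Camera axes: x right, y down, z forward; pixel columns grow to the right and rows downward; lengths in m; the calibration is good to about 2 mm. A picture is of the moment at which its call begins: read the wrist's pose just before it. camera_model takes no time and is no camera call; for the wrist camera it gives the pose at the moment of the call.
- manip.sign_off(): hands the job in, once; it reports no verdict.
The state is a dict: "clock": time; "qpos": joint angles; "qvel": joint speeds; "joint_torque": joint torques, N m; "ee_pos": TCP position; "orientation": TCP orientation; "ft_force": force on the tool from outside, world axes, zero at the start; "torque": the same for the moment, N m; "width": finger opening in m.
Only numpy, scipy, OpenCV 4.12 (cv2) and the standard library are available. Lean on these libraries where they do the work, as an engineer would, in place of code of your own. Each camera call takes 0.05 s, during which the arm holds its last target.

### The job

First aim the desk camera at the middle of the green circuit board on top of the little rover, by swivelling and tilting its head by the orange tab, and let go of it. Then draw the yellow torch up out of its charging block, turn it to a slant about halfway between upright and level and keep it raised with its lens pointing at the middle of that board from about 10 cm away, finishing while you still hold it there. Do not let the torch touch the rover, and leave the rover and everything else where they are.

Things in the scene. Friction and masses are not known exactly. Their poses are not given: they have to be found in the camera images.
- desk_cam: Desk camera on a fixed heavy round black base (110 mm across, 14 mm high) with a silver post. Origin: centre of the base's underside, on the swivel axis (z up). With both joints at 0 the camera looks along this body's +x. It carries the swivelling fork and the tilting black head (56 long, 78 wide, 44 high); the tilt axis crosses the swivel axis 165 mm above the table.
- cam_pan (a joint): Swivel of the camera, rad, about the vertical axis through the base's centre; grows counter-clockwise seen from above; range -1.6 to 1.6. Stiff with friction (0.10 N m): stays where it is left.
- cam_tilt (a joint): Tilt of the camera head, rad, about the level axis across the head, 165 mm above the table on the swivel axis; 0 looks level, positive looks down; range -0.6 to 0.8. Stiff with friction (0.05 N m): stays where it is left.
- cam_tab (a point): Centre of the orange tab on the camera head: a disc 28 mm across and 14 mm thick on a short stem, its flat faces to the head's left and right (pinch across these 14 mm from above; it can pivot between the pads as the head tilts). It lies 70 mm from the tilt axis, straight above it at tilt 0, and leans forward as the head looks down. The head's top is 22 mm above the tilt axis, so the space beside the tab is free down to 48 mm below its centre. Axes as cam_lens.
- cam_lens (a point): Centre of the camera's front lens, 42 mm ahead of the tilt axis, on the line of sight. Its x axis is the line of sight (outward), y the head's left, z the head's up. The line of sight passes through the crossing of tilt and swivel axes.
- rover: Loose two-wheeled rover, white and grey with black tyres, 0.7 kg, about 140 long (x), 122 wide (y), 88 high. Origin: under its middle at table height; x forward, z up.
- rover_board (a point): Middle of the top of the green circuit board on the rover (70 x 66 mm, level), 86 mm above the table. Axes as rover.
- rack: Fixed grey charging block, 190 (x) x 80 (y) x 55 high, with two round wells 38 mm wide and 45 deep at x = -48 and +48 mm. Origin: centre of its underside, z up. The torch stands in one well and the screwdriver in the other; which is which varies.
- torch: Yellow torch, 160 mm long, 0.1 to 0.2 kg, round: head 34 mm across for the first 35 mm at the lens, then narrowing by 48 mm to a barrel 26 mm across up to the tail. Origin: middle of the lens face. z runs from the lens to the tail, so the light goes along -z. It stands lens down in the well, origin 10 mm above the table, tail 170 mm above the table; it may lean a few degrees. Centre of mass about 70 mm from the lens.
- driver: Blue cordless screwdriver standing nose up in the other well, 34 mm across, 125 mm long; origin at the middle of its foot, 10 mm above the table. Leave it.
- spare_wheel: Loose spare wheel lying flat, black tyre, 60 mm across, 26 high; origin under its middle. Leave it.
- motor: Loose white gear motor, about 90 x 34 x 30 mm high with a peg to 38; origin under its middle. Leave it.
- beam: Loose red beam, 104 x 15 x 15 mm; origin under its middle. Leave it.
- sensor: Loose grey distance sensor with two orange eyes, 58 x 40 x 26 mm; origin under its middle. Leave it.
- mug: Blue mug, 80 mm across, 95 high; origin under its middle. Leave it.
Mind the look-alikes: they are no part of the job. Of the things like the torch, leave any that is pink; of the rest the smaller one is meant.

How it is judged:
On the way, in this order (a step that is already met when the one before it is completed fails the run):
1. the camera looks at the middle of the board (within 30 mm) and has been let go, the torch still in its block (y of rover_board in the frame of cam_lens between -0.03 and 0.03 m and z of rover_board in the frame of cam_lens between -0.03 and 0.03 m and x of rover_board in the frame of cam_lens above 0.1 m and contact force between the fingers and desk_cam below 0.1 N and height (world z) of torch below 0.04 m), for 0.2 s.
2. the torch is held, drawn clear of its block (z of torch in the frame of rack above 0.062 m and contact force between the fingers and torch above 1 N and contact force between torch and rack below 0.1 N), for 0.1 s.
At the end, for the whole second after the job is handed in: Camera let go, its line of sight within 30 mm of the board's middle. Fingers hold the torch still, clear of block, rover and camera, slanted 30 to 60 degrees from upright, lens down and over 110 mm above the table; lens 50 to 160 mm from the board's middle, beam within 30 mm of it (y of rover_board in the frame of cam_lens between -0.03 and 0.03 m and z of rover_board in the frame of cam_lens between -0.03 and 0.03 m and x of rover_board in the frame of cam_lens above 0.1 m and contact force between each of the fingers, torch and desk_cam below 0.1 N and angle between torch's own z axis and vertical between 0.52 and 1.05 rad and x of rover_board in the frame of torch between -0.03 and 0.03 m and y of rover_board in the frame of torch between -0.03 and 0.03 m and z of rover_board in the frame of torch between -0.16 and -0.05 m and height (world z) of torch above 0.11 m and contact force between the fingers and torch above 1 N and contact force between torch and rack below 0.1 N and contact force between torch and rover below 0.1 N and linear speed of torch below 0.03 m/s); the arm keeps its last pose, push and grip.
It fails at once if the rover is shifted more than 20 mm (distance of rover_board from where it was at the start of the episode above 0.02 m).
It fails at once if the torch touches the rover (contact force between torch and rover above 0.5 N).
It fails at once if a bystander is shifted more than 30 mm (distance of any of driver, spare_wheel, motor, beam, sensor, mug from where it was at the start of the episode above 0.03 m).
It also fails if it takes over 58 s, if anything falls off the work surface, if the arm or the gripper's body presses on something with over 40 N, if the wrist force passes 120 N, or if a joint passes its speed limit or range.

## Working session

There is one attempt and no reset: what is moved stays moved. The work goes in short steps, Python scripts to look and compute and a tool call to move; the robot and the scene stay as the last step left them, time stands still between calls to the robot, and variables do not carry over. Pictures are saved under pics/ and viewed, and the job is handed in when it is done.

Besides the shell and the picture viewer there is one more tool, called after "Request:" by a JSON object that holds its "fn" and its "kwargs", one argument or row to a line. drive_tool: Moves the arm, as the interface text tells. Its arguments: {"type":"object","properties":{"moves":{"type":"array"},"force":{"type":"number"}},"required":["moves"]}

```bash
mkdir -p pics; python3 - <<'E'
from plant import read_state, eyes
import cv2
s=read_state(); print(s['clock'],s['ee_pos'],s['orientation'],s['width'])
for n in ('side','top'):
    im=eyes.snapshot(n); cv2.imwrite(f'pics/{n}0.png',im[:,:,::-1]); m=eyes.camera_model(n); print(n,m)
E
```

```text
0.0 [0.21981388 0.53056848 0.23038376] [[-9.23830538e-01  3.82800569e-01 -9.28415600e-04]
 [ 3.82801663e-01  9.23828744e-01 -1.82703266e-03]
 [ 1.58307877e-04 -2.04326760e-03 -9.99997900e-01]] 0.08538883605713146
side {'fovy': 45.2678182226063, 'cx': 322.1604937129875, 'cy': 195.98281694191496, 'R': array([[ 8.18294904e-01, -5.74798410e-01,  4.86482965e-04],
       [-2.69472865e-01, -3.84374451e-01, -8.82972625e-01],
       [ 5.07718253e-01,  7.22400906e-01, -4.69424229e-01]]), 't': array([-0.40160557,  0.316993  ,  1.10117259])}
top {'fovy': 51.750960774491816, 'cx': 324.63925677915876, 'cy': 198.5099784045913, 'R': array([[ 0.05074555, -0.99870412,  0.00386797],
       [-0.9735405 , -0.05033025, -0.22290303],
       [ 0.22280885,  0.00754571, -0.97483295]]), 't': array([-0.00329902,  0.55251855,  1.03451476])}
```

View pics/side0.png

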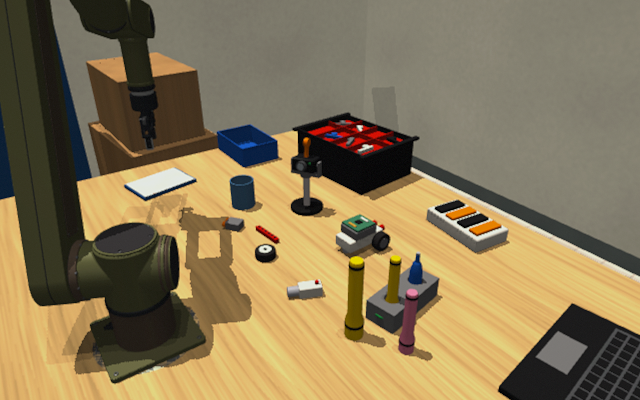

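View pics/top0.png

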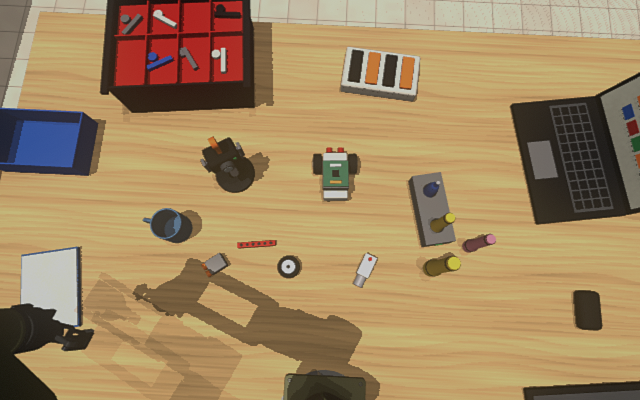

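Torch candidates in the side view are a big yellow one standing on the table (355,300), a smaller yellow one in the block (395,280) and a pink one (408,320). The smaller yellow one in the block fits: it isn't pink, it's the smaller of the two left, and it stands in a well. I'll confirm that with enlarged crops.

```bash
python3 - <<'E'
import cv2,numpy as np
s=cv2.imread('pics/side0.png');t=cv2.imread('pics/top0.png')
a=cv2.resize(s[215:365,260:460],None,fx=4,fy=4,interpolation=cv2.INTER_CUBIC); cv2.imwrite('pics/c1.png',a)
a=cv2.resize(t[120:280,300:500],None,fx=3.7,fy=3.7,interpolation=cv2.INTER_CUBIC); cv2.imwrite('pics/c2.png',a)
a=np.hstack([cv2.resize(s[130:220,270:345],None,fx=5,fy=5,interpolation=cv2.INTER_CUBIC),cv2.resize(t[120:210,190:265],None,fx=5,fy=5,interpolation=cv2.INTER_CUBIC)]); cv2.imwrite('pics/c3.png',a)
E
```

```text
(no output)
```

View pics/c1.png

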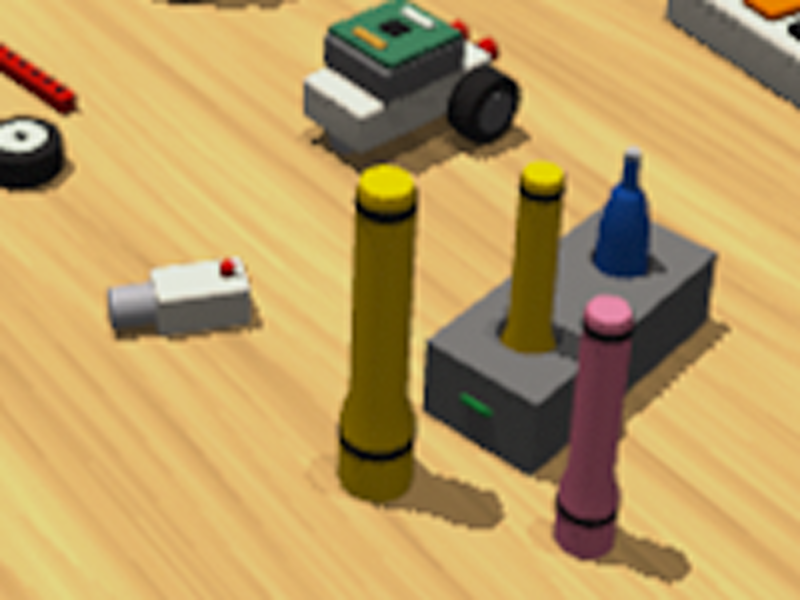

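View pics/c2.png

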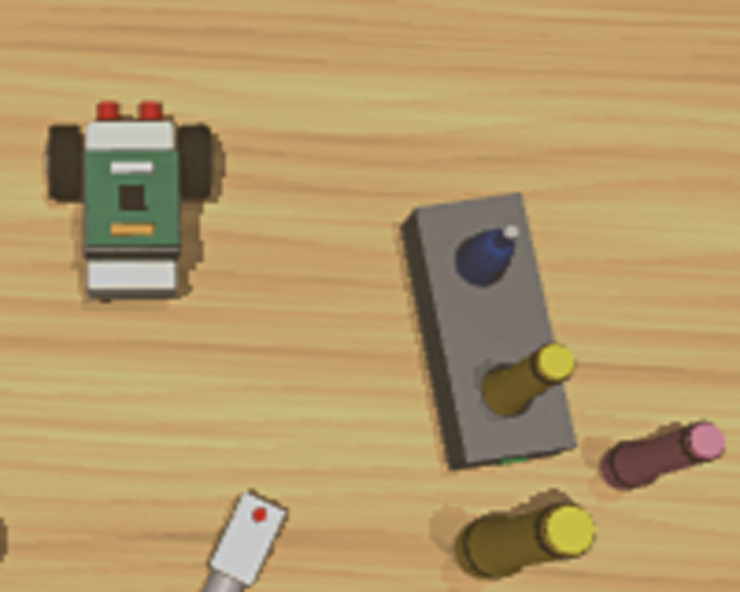

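View pics/c3.png

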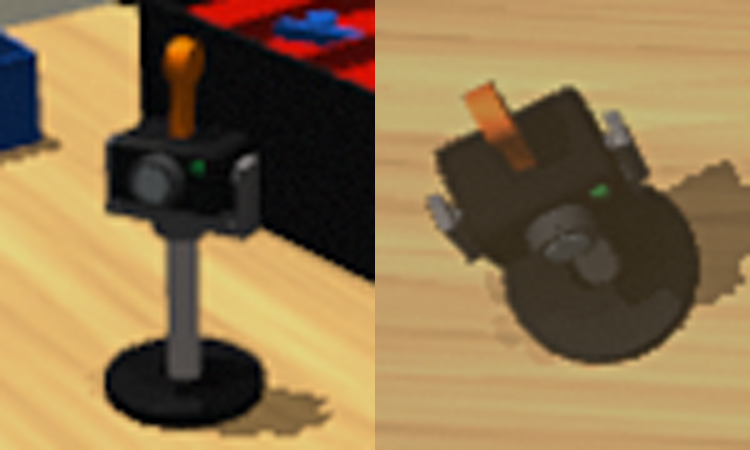

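The crops confirm it: the small yellow torch stands in the block's near well, with the driver in the far one. The camera tab is orange, at side (306,142) and top (213,142). Next I'll measure positions.

```bash
cat > h.py <<'E'
import cv2,numpy as np
from plant import eyes,read_state
def K(m):
    f=200/np.tan(np.radians(m['fovy'])/2); return f,m['cx'],m['cy']
def ray(m,p):
    f,cx,cy=K(m); d=np.array([(p[0]-cx)/f,(p[1]-cy)/f,1.]); R=np.array(m['R']); o=-R.T@np.array(m['t']); d=R.T@d; return o,d/np.linalg.norm(d)
def plane(m,p,z):
    o,d=ray(m,p); return o+d*(z-o[2])/d[2]
def tri(m1,p1,m2,p2):
    o1,d1=ray(m1,p1);o2,d2=ray(m2,p2)
    s=np.linalg.lstsq(np.c_[d1,-d2],o2-o1,rcond=None)[0]
    a=o1+s[0]*d1;b=o2+s[1]*d2; return (a+b)/2,np.linalg.norm(a-b)
def proj(m,X):
    f,cx,cy=K(m); c=np.array(m['R'])@X+np.array(m['t']); return np.array([cx+f*c[0]/c[2],cy+f*c[1]/c[2]])
def mask(im,lo,hi,box):
    h=cv2.cvtColor(im,cv2.COLOR_BGR2HSV); m=cv2.inRange(h,np.array(lo),np.array(hi)); z=np.zeros_like(m); x0,y0,x1,y1=box; z[y0:y1,x0:x1]=m[y0:y1,x0:x1]; return z
def big(m):
    c=max(cv2.findContours(m,cv2.RETR_EXTERNAL,cv2.CHAIN_APPROX_NONE)[0],key=cv2.contourArea); return c
E
python3 - <<'E'
from h import *
np.set_printoptions(precision=4,suppress=True)
S=cv2.imread('pics/side0.png');T=cv2.imread('pics/top0.png');ms=eyes.camera_model('side');mt=eyes.camera_model('top')
def show(n,c):
    r=cv2.minAreaRect(c); print(n,'area',cv2.contourArea(c),'rect',r, 'bb',cv2.boundingRect(c)); return r
# board
for n,im,m,box in(('boardT',T,mt,(315,140,360,200)),('boardS',S,ms,(335,205,385,245))):
    c=big(mask(im,(50,60,40),(95,255,255),box)); r=show(n,c); print(plane(m,r[0],.086), [plane(m,p,.086) for p in cv2.boxPoints(r)])
# torch tail cap
for n,im,m,box in(('tailT',T,mt,(440,208,458,228)),('tailS',S,ms,(385,250,405,275))):
    c=big(mask(im,(22,150,165),(35,255,255),box)); r=show(n,c); print(plane(m,r[0],.17))
for n,im,m,box in(('tabT',T,mt,(200,130,225,160)),('tabS',S,ms,(295,130,315,160))):
    M=mask(im,(5,120,80),(18,255,255),box);c=big(M); r=show(n,c); print(cv2.boxPoints(r))
    ys=np.where(M.any(1))[0]
    for y in ys: xs=np.where(M[y])[0]; print(y,xs.min(),xs.max(),end='; ')
    print()
print('lens',tri(ms,(300.5,165.7),mt,(228,168)))
# base
M=mask(S,(0,0,0),(179,255,60),(285,195,330,220));c=big(M);e=cv2.fitEllipse(cv2.convexHull(c));print('baseS',e,plane(ms,e[0],.010))
print('baseT',plane(mt,(235.,172.),.014))
# rack top corners in the top view (crop /3.7)
for p in ((415,212),(520,195),(575,445),(460,468)): print(plane(mt,(300+p[0]/3.7,120+p[1]/3.7),.055))
E
```

```text
boardT area 564.5 rect ((335.5, 173.0), (24.0, 25.0), 90.0) bb (323, 161, 26, 25)
[ 0.617  -0.0003  0.086 ] [array([0.6484, 0.0343, 0.086 ]), array([ 0.6519, -0.032 ,  0.086 ]), array([ 0.586 , -0.0345,  0.086 ]), array([0.5826, 0.0309, 0.086 ])]
boardS area 245.5 rect ((358.07763671875, 222.6810302734375), (15.231548309326172, 29.018726348876953), 66.80140686035156) bb (342, 215, 33, 17)
[ 0.6146 -0.0023  0.086 ] [array([0.5807, 0.0302, 0.086 ]), array([0.6861, 0.0372, 0.086 ]), array([ 0.6482, -0.0345,  0.086 ]), array([ 0.5493, -0.0384,  0.086 ])]
tailT area 51.5 rect ((450.0, 217.0), (8.0, 8.0), 90.0) bb (446, 213, 9, 9)
[ 0.4978 -0.275   0.17  ]
tailS area 42.5 rect ((395.0, 257.5), (5.0, 10.0), 90.0) bb (390, 255, 11, 6)
[ 0.4979 -0.274   0.17  ]
tabT area 92.5 rect ((214.20004272460938, 145.4000244140625), (18.782970428466797, 7.155416965484619), 63.43495178222656) bb (208, 136, 14, 18)
[[206.8 138.6]
 [213.2 135.4]
 [221.6 152.2]
 [215.2 155.4]]
130 223 224; 136 212 212; 137 210 213; 138 208 214; 139 208 215; 140 208 215; 141 208 216; 142 209 216; 143 209 217; 144 210 217; 14
[... 183 characters left out ...]
0, 6.0), 90.0) bb (303, 137, 7, 21)
[[303. 137.]
 [309. 137.]
 [309. 157.]
 [303. 157.]]
137 305 307; 138 304 308; 139 303 309; 140 303 309; 141 295 309; 142 295 309; 143 295 309; 144 295 309; 145 297 308; 146 297 308; 147 297 307; 148 305 307; 149 297 307; 150 297 307; 151 295 307; 152 297 307; 153 297 307; 154 304 307; 155 304 307; 156 304 307; 157 306 306; 
lens (array([0.5908, 0.2618, 0.1726]), np.float64(0.000790894849299236))
baseS ((306.4658508300781, 206.17356872558594), (17.843860626220703, 31.788782119750977), 88.81013488769531) [0.6211 0.2772 0.01  ]
baseT [0.6265 0.2817 0.014 ]
[ 0.6249 -0.2091  0.055 ]
[ 0.6419 -0.2862  0.055 ]
[ 0.4592 -0.323   0.055 ]
[ 0.4387 -0.2415  0.055 ]
```

```bash
python3 - <<'E'
from h import *
np.set_printoptions(precision=4,suppress=True)
S=cv2.imread('pics/side0.png');T=cv2.imread('pics/top0.png');ms=eyes.camera_model('side');mt=eyes.camera_model('top')
tab,e=tri(ms,(306,142.3),mt,(213.2,143)); print('tab',tab,e)
# base ellipse top view: dark contour lower right part
M=mask(T,(0,0,0),(179,255,62),(195,130,262,200)); c=big(M)[:,0,:]
pts=np.array([p for p in c if p[1]>165 and (p[0]<250 or p[1]>175)]); print(cv2.fitEllipse(pts.astype(np.float32)))
cc=np.array([plane(mt,p,.007)[:2] for p in pts])
A=np.c_[2*cc,np.ones(len(cc))]; s=np.linalg.lstsq(A,(cc**2).sum(1),rcond=None)[0]; print('circ top',s[:2],np.sqrt(s[2]+s[:2]@s[:2]))
v=T.copy(); cv2.drawContours(v,[pts.reshape(-1,1,2)],-1,(0,255,0),1)
for X in ([.624,.279,.014],[.624,.279,.165],tab): 
    p=proj(mt,np.array(X)); cv2.circle(v,tuple(int(round(q)) for q in p),1,(0,0,255),-1)
w=S.copy()
for X in ([.624,.279,.014],[.624,.279,.165],tab):
    p=proj(ms,np.array(X)); cv2.circle(w,tuple(int(round(q)) for q in p),1,(0,0,255),-1)
cv2.imwrite('pics/c4.png',np.hstack([cv2.resize(w[130:220,270:345],None,fx=5,fy=5),cv2.resize(v[120:210,190:265],None,fx=5,fy=5)]))
# post columns in side view
for y in range(185,197,3): print(y,S[y,298:318].max(1))
E
```

```text
tab [0.6298 0.2865 0.2346] 0.0007692316762553291
((227.8392333984375, 145.2140655517578), (52.43091583251953, 94.41558074951172), 163.64321899414062)
circ top [0.6399 0.2867] 0.06462832913318901
185 [224 224 226 230 218 131  72  82  82  79  72 128 214 232 229 228 229 229
 229 228]
188 [225 222 222 227 212 124  71  81  81  80  72 129 215 233 229 229 229 229
 229 229]
191 [229 229 230 231 225 163  71  81  80  81  73 125 212 232 230 229 229 229
 229 229]
194 [222 219 223 228 227 170  70  80  82  81  72 127 210 227 221 220 223 227
 229 229]
```

View pics/c4.png

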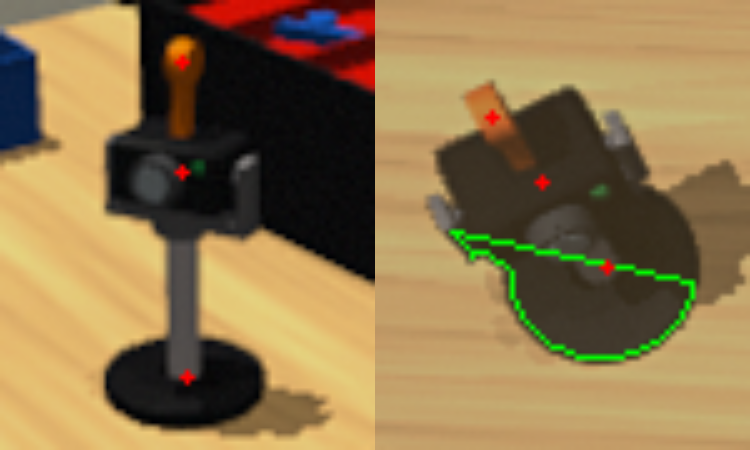

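```bash
cat > plan.py <<'E'
from h import *
from scipy.spatial.transform import Rotation as Ro
import json
def Rdown(yawy): # tool down, y axis at world yaw
    y=np.array([np.cos(yawy),np.sin(yawy),0]);z=np.array([0,0,-1.]);return np.c_[np.cross(y,z),y,z]
def rows(p1,R1,n,hand,nfill=10,p0=None,R0=None,prt=True):
    s=read_state(); p0=np.array(s['ee_pos']) if p0 is None else p0; R0=np.array(s['orientation']) if R0 is None else R0
    rv=Ro.from_matrix(R0.T@R1).as_rotvec(); dp=(np.array(p1)-p0)/n; out=[]
    print('total rot',np.degrees(rv).round(1),'dist',np.linalg.norm(dp*n).round(4), 'per row mm',np.linalg.norm(dp)*1e3)
    for i in range(n):
        R=R0@Ro.from_rotvec(rv*i/n).as_matrix()
        out.append(dict(linear=(R.T@dp*1e3).round(1).tolist(),delta_rot=np.degrees(rv/n).round(2).tolist(),hand=hand))
    if prt:
        for o in out: print(json.dumps(o))
def st():
    s=read_state(); R=np.array(s['orientation']); print('t',round(s['clock'],2),'p',np.round(s['ee_pos'],4),'w',round(s['width'],4),'yawy',round(float(np.arctan2(R[1,1],R[0,1])),3),'z',R[:,2].round(3),'F',np.round(s['ft_force'],1),'q',np.round(s['qpos'],2))
E
python3 - <<'E'
from plan import *
rows([.63,.2865,.31],Rdown(-1.09),20,0)
E
```

```text
total rot [-1.000e-01  1.000e-01  1.299e+02] dist 0.4839 per row mm 24.194507533223486
{"linear": [-23.6, -3.4, -4.0], "delta_rot": [-0.0, 0.01, 6.5], "hand": 0}
{"linear": [-23.9, -0.7, -4.0], "delta_rot": [-0.0, 0.01, 6.5], "hand": 0}
{"linear": [-23.8, 2.0, -4.0], "delta_rot": [-0.0, 0.01, 6.5], "hand": 0}
{"linear": [-23.4, 4.6, -4.0], "delta_rot": [-0.0, 0.01, 6.5], "hand": 0}
{"linear": [-22.7, 7.3, -4.0], "delta_rot": [-0.0, 0.01, 6.5], "hand": 0}
{"linear": [-21.8, 9.8, -4.0], "delta_rot": [-0.0, 0.01, 6.5], "hand": 0}
{"linear": [-20.5, 12.2, -4.0], "delta_rot": [-0.0, 0.01, 6.5], "hand": 0}
{"linear": [-19.0, 14.4, -4.0], "delta_rot": [-0.0, 0.01, 6.5], "hand": 0}
{"linear": [-17.2, 16.5, -4.0], "delta_rot": [-0.0, 0.01, 6.5], "hand": 0}
{"linear": [-15.3, 18.3, -4.0], "delta_rot": [-0.0, 0.01, 6.5], "hand": 0}
{"linear": [-13.1, 19.9, -4.0], "delta_rot": [-0.0, 0.01, 6.5], "hand": 0}
{"linear": [-10.8, 21.3, -4.0], "delta_rot": [-0.0, 0.01, 6.5], "hand": 0}
{"linear": [-8.3, 22.4, -4.0], "delta_rot": [-0.0, 0.01, 6.5], "hand": 0}
{"linear": [-5.7, 23.2, -4.0], "delta_rot": [-0.0, 0.01, 6.5], "hand": 0}
{"linear": [-3.0, 23.7, -4.0], "delta_rot": [-0.0, 0.01, 6.5], "hand": 0}
{"linear": [-0.3, 23.9, -4.0], "delta_rot": [-0.0, 0.01, 6.5], "hand": 0}
{"linear": [2.4, 23.7, -4.0], "delta_rot": [-0.0, 0.01, 6.5], "hand": 0}
{"linear": [5.0, 23.3, -4.0], "delta_rot": [-0.0, 0.01, 6.5], "hand": 0}
{"linear": [7.6, 22.6, -4.0], "delta_rot": [-0.0, 0.01, 6.5], "hand": 0}
{"linear": [10.2, 21.6, -4.0], "delta_rot": [-0.0, 0.01, 6.5], "hand": 0}
```

Request:
{"fn": "drive_tool", "kwargs": {
  "moves": [
    {"linear": [-24, -3, -10], "delta_rot": [0, 0, 6.5], "hand": 0},
    {"linear": [-24, -1, -10], "delta_rot": [0, 0, 6.5], "hand": 0},
    {"linear": [-24, 2, -10], "delta_rot": [0, 0, 6.5], "hand": 0},
    {"linear": [-23, 5, -10], "delta_rot": [0, 0, 6.5], "hand": 0},
    {"linear": [-23, 7, -10], "delta_rot": [0, 0, 6.5], "hand": 0},
    {"linear": [-22, 10, -10], "delta_rot": [0, 0, 6.5], "hand": 0},
    {"linear": [-21, 12, -10], "delta_rot": [0, 0, 6.5], "hand": 0},
    {"linear": [-19, 14, -10], "delta_rot": [0, 0, 6.5], "hand": 0},
    {"linear": [-17, 17, -4], "delta_rot": [0, 0, 6.5], "hand": 0},
    {"linear": [-15, 18, 0], "delta_rot": [0, 0, 6.5], "hand": 0}
  ]
}}

```text
clock: 0.93
ee_pos: [0.4249, 0.3992, 0.3111]
orientation: [[-0.0, 1.0, -0.011], [1.0, -0.0, -0.012], [-0.012, -0.011, -1.0]]
ft_force: [0.4, 0.4, 0.3]
width: 0.0855
```

```bash
python3 - <<'E'
from plan import *
st(); rows([.63,.2865,.31],Rdown(-1.09),12,0)
E
```

```text
t 0.93 p [0.4249 0.3992 0.3111] w 0.0855 yawy -0.0 z [-0.011 -0.012 -1.   ] F [0.4 0.4 0.3] q [ 0.68  0.28  1.35 -0.    1.53  0.68]
total rot [-0.2  1.  62.5] dist 0.234 per row mm 19.501694369259603
{"linear": [-9.4, 17.1, 0.0], "delta_rot": [-0.02, 0.08, 5.2], "hand": 0}
{"linear": [-7.8, 17.9, 0.0], "delta_rot": [-0.02, 0.08, 5.2], "hand": 0}
{"linear": [-6.1, 18.5, 0.0], "delta_rot": [-0.02, 0.08, 5.2], "hand": 0}
{"linear": [-4.4, 19.0, -0.0], "delta_rot": [-0.02, 0.08, 5.2], "hand": 0}
{"linear": [-2.7, 19.3, -0.0], "delta_rot": [-0.02, 0.08, 5.2], "hand": 0}
{"linear": [-0.9, 19.5, 0.0], "delta_rot": [-0.02, 0.08, 5.2], "hand": 0}
{"linear": [0.8, 19.5, 0.0], "delta_rot": [-0.02, 0.08, 5.2], "hand": 0}
{"linear": [2.6, 19.3, 0.0], "delta_rot": [-0.02, 0.08, 5.2], "hand": 0}
{"linear": [4.3, 19.0, 0.0], "delta_rot": [-0.02, 0.08, 5.2], "hand": 0}
{"linear": [6.0, 18.5, 0.0], "delta_rot": [-0.02, 0.08, 5.2], "hand": 0}
{"linear": [7.7, 17.9, 0.1], "delta_rot": [-0.02, 0.08, 5.2], "hand": 0}
{"linear": [9.3, 17.1, 0.1], "delta_rot": [-0.02, 0.08, 5.2], "hand": 0}
```

Request:
{"fn": "drive_tool", "kwargs": {
  "moves": [
    {"linear": [-12, 21, 0], "delta_rot": [0, 0.1, 6.5], "hand": 0},
    {"linear": [-9, 22, 0], "delta_rot": [0, 0.1, 6.5], "hand": 0},
    {"linear": [-7, 23, 0], "delta_rot": [0, 0.1, 6.5], "hand": 0},
    {"linear": [-4, 24, 0], "delta_rot": [0, 0.1, 6.5], "hand": 0},
    {"linear": [-2, 24, 0], "delta_rot": [0, 0.1, 6.5], "hand": 0},
    {"linear": [1, 24, 0], "delta_rot": [0, 0.1, 6.5], "hand": 0},
    {"linear": [4, 24, 0], "delta_rot": [0, 0.1, 6.5], "hand": 0},
    {"linear": [6, 23, 0], "delta_rot": [0, 0.1, 6.5], "hand": 0},
    {"linear": [9, 22, 0], "delta_rot": [0, 0.1, 6.5], "hand": 0},
    {"linear": [11, 21, 0], "delta_rot": [0, 0.1, 6.5], "hand": 0}
  ]
}}

```text
clock: 1.77
ee_pos: [0.6369, 0.265, 0.3042]
orientation: [[0.93, 0.368, -0.011], [0.368, -0.93, -0.002], [-0.011, -0.002, -1.0]]
ft_force: [0.0, 0.4, -0.3]
width: 0.0854
```

```bash
python3 - <<'E'
from plan import *
st()
m=eyes.camera_model('wrist'); im=eyes.snapshot('wrist')[:,:,::-1].copy(); cv2.imwrite('pics/w1.png',im)
np.save('w1R.npy',np.array(m['R']));print(m)
E
```

```text
t 1.77 p [0.6369 0.265  0.3042] w 0.0854 yawy -1.194 z [-0.011 -0.002 -1.   ] F [ 0.   0.4 -0.3] q [0.33 0.44 1.12 0.   1.6  1.53]
{'fovy': 70.5286830059398, 'cx': 319.79265141187614, 'cy': 197.48872252376063, 'R': array([[ 0.3683897 , -0.92966891, -0.00217782],
       [-0.88042346, -0.34962616,  0.32033745],
       [-0.29856919, -0.11609161, -0.947301  ]]), 't': array([0.01128861, 0.58789558, 0.66922289])}
```

View pics/w1.png

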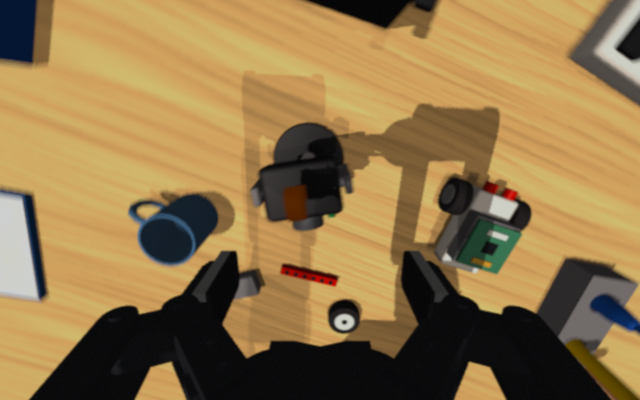

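```bash
python3 - <<'E'
from plan import *
np.set_printoptions(precision=4,suppress=True)
im=cv2.imread('pics/w1.png'); m=eyes.camera_model('wrist')
c=big(mask(im,(5,120,60),(18,255,255),(275,175,320,225))); print(cv2.minAreaRect(c),cv2.boundingRect(c))
top=np.array([p[0] for p in c]); 
for h in (.235,.248): print('tab',plane(m,cv2.minAreaRect(c)[0],h),plane(m,(296,203),h))
for p in ((308,157),(308,155)): print('base',plane(m,p,.01))
cv2.imwrite('pics/c5.png',cv2.resize(im[110:240,240:370],None,fx=4.5,fy=4.5,interpolation=cv2.INTER_CUBIC))
ms=eyes.camera_model('side');mt=eyes.camera_model('top')
print(tri(m,(295.5,200),mt,(213.2,143)),tri(m,(295.5,200),ms,(306,142.3)))
E
```

```text
((290.5, 205.0), (38.0, 31.0), 90.0) (275, 186, 32, 39)
tab [0.6375 0.2836 0.235 ] [0.6406 0.2801 0.235 ]
tab [0.6424 0.284  0.248 ] [0.6454 0.2807 0.248 ]
base [0.6364 0.2775 0.01  ]
base [0.6393 0.2786 0.01  ]
(array([0.6363, 0.2852, 0.223 ]), np.float64(0.009851843158004775)) (array([0.6361, 0.2851, 0.2317]), np.float64(0.013214454724363668))
```

View pics/c5.png

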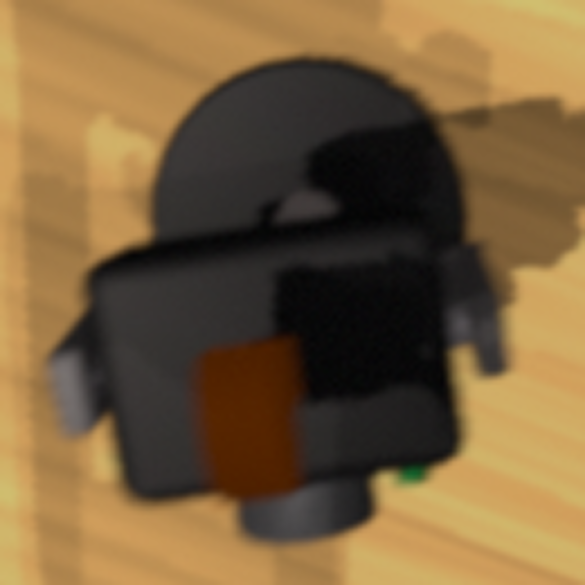

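```bash
python3 - <<'E'
from plan import *
np.set_printoptions(precision=4,suppress=True)
st(); m=eyes.camera_model('wrist'); im=eyes.snapshot('wrist')[:,:,::-1].copy(); cv2.imwrite('pics/w2.png',im)
st(); print(m['R'],m['t'])
cv2.imwrite('pics/c6.png',cv2.resize(im[110:240,240:370],None,fx=4.5,fy=4.5,interpolation=cv2.INTER_CUBIC))
# check against board & base
for p in [proj(m,np.array(X)) for X in ([.616,-.001,.086],[.624,.279,.014],[.624,.279,0.165],[.63,.2865,.2346])]: print(p)
c=big(mask(im,(50,60,40),(95,255,255),(450,210,530,280))); r=cv2.minAreaRect(c); print(r,plane(m,r[0],.086))
c=big(mask(im,(5,150,60),(14,255,140),(275,180,320,225))); r=cv2.minAreaRect(c); print('tab',r)
E
```

```text
t 1.82 p [0.6411 0.2615 0.3033] w 0.0853 yawy -1.203 z [-0.008 -0.005 -1.   ] F [ 3.8 -1.1 -0. ] q [ 0.33  0.44  1.11 -0.    1.6   1.53]
t 1.87 p [0.639  0.2629 0.3033] w 0.0854 yawy -1.194 z [-0.01  -0.003 -1.   ] F [-1.2  0.3  0.3] q [ 0.33  0.44  1.12 -0.    1.6   1.52]
[[ 0.36   -0.9329  0.0019]
 [-0.8846 -0.3407  0.3183]
 [-0.2964 -0.1163 -0.948 ]] [0.0115 0.5917 0.6681]
[483.8055 249.6066]
[304.1878 164.5561]
[296.8718 194.7361]
[284.0042 211.8131]
((484.8015441894531, 246.17868041992188), (42.60036087036133, 56.90669250488281), 30.65066909790039) [0.6213 0.0006 0.086 ]
tab ((286.5, 207.0), (34.0, 23.0), 90.0)
```

View pics/c6.png

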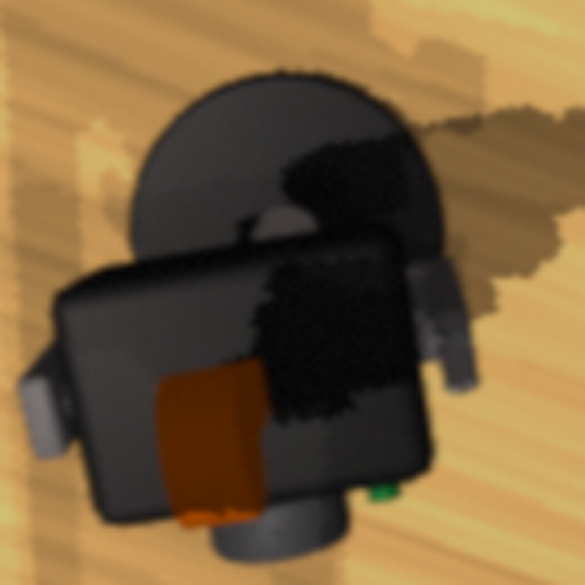

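```bash
python3 - <<'E'
from plan import *
rows([.633,.285,.3033],Rdown(-1.06),3,0)
E
```

```text
total rot [-0.1  0.6 -7.7] dist 0.0229 per row mm 7.628564117369542
{"linear": [0.9, -7.6, -0.0], "delta_rot": [-0.02, 0.2, -2.56], "hand": 0}
{"linear": [1.2, -7.5, -0.0], "delta_rot": [-0.02, 0.2, -2.56], "hand": 0}
{"linear": [1.5, -7.5, -0.0], "delta_rot": [-0.02, 0.2, -2.56], "hand": 0}
```

Request:
{"fn": "drive_tool", "kwargs": {
  "moves": [
    {"linear": [1, -7.5, 0], "delta_rot": [0, 0.2, -2.5], "hand": 0},
    {"linear": [1, -7.5, 0], "delta_rot": [0, 0.2, -2.5], "hand": 0},
    {"linear": [1.5, -7.5, 0], "delta_rot": [0, 0.2, -2.5], "hand": 0},
    {"linear": [0, 0, 15], "delta_rot": [0, 0, 0], "hand": 0},
    {"linear": [0, 0, 15], "delta_rot": [0, 0, 0], "hand": 0},
    {"linear": [0, 0, 15], "delta_rot": [0, 0, 0], "hand": 0},
    {"linear": [0, 0, 10], "delta_rot": [0, 0, 0], "hand": 0},
    {"linear": [0, 0, 0], "delta_rot": [0, 0, 0], "hand": 0},
    {"linear": [0, 0, 0], "delta_rot": [0, 0, 0], "hand": 0},
    {"linear": [0, 0, 0], "delta_rot": [0, 0, 0], "hand": 0}
  ]
}}

```text
clock: 2.7
ee_pos: [0.6278, 0.2869, 0.242]
orientation: [[0.866, 0.5, -0.011], [0.5, -0.866, 0.001], [-0.009, -0.006, -1.0]]
ft_force: [0.0, 0.2, -0.1]
width: 0.0854
```

```bash
python3 - <<'E'
from plan import *
st()
im=eyes.snapshot('wrist')[:,:,::-1].copy();t=eyes.snapshot('top')[:,:,::-1].copy()
cv2.imwrite('pics/w3.png',im)
cv2.imwrite('pics/c7.png',np.hstack([cv2.resize(im,None,fx=.7,fy=.7),cv2.resize(t[110:210,180:270],(252,280))]))
rows([.633,.285,.2156],Rdown(-1.06),4,0)
E
```

```text
t 2.7 p [0.6278 0.2869 0.242 ] w 0.0854 yawy -1.047 z [-0.011  0.001 -1.   ] F [ 0.   0.2 -0.1] q [0.37 0.47 1.22 0.   1.47 1.41]
total rot [-0.3  0.4  0.7] dist 0.0276 per row mm 6.901342378107432
{"linear": [0.8, 1.0, 6.8], "delta_rot": [-0.08, 0.11, 0.19], "hand": 0}
{"linear": [0.8, 1.0, 6.8], "delta_rot": [-0.08, 0.11, 0.19], "hand": 0}
{"linear": [0.8, 1.0, 6.8], "delta_rot": [-0.08, 0.11, 0.19], "hand": 0}
{"linear": [0.8, 1.0, 6.8], "delta_rot": [-0.08, 0.11, 0.19], "hand": 0}
```

View pics/c7.png

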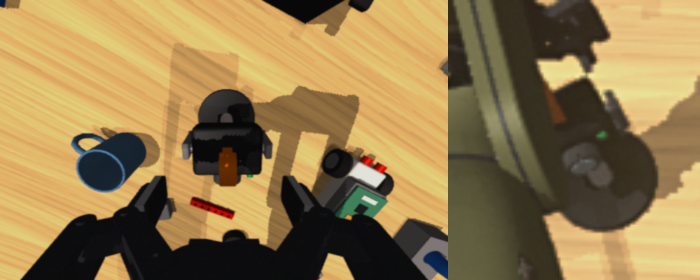

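Request:
{"fn": "drive_tool", "kwargs": {
  "moves": [
    {"linear": [1, 0.5, 7], "delta_rot": [0, 0.2, 0], "hand": 0},
    {"linear": [1, 0.5, 7], "delta_rot": [0, 0.2, 0], "hand": 0},
    {"linear": [1, 0.5, 7], "delta_rot": [0, 0, 0], "hand": 0},
    {"linear": [1, 0.5, 7], "delta_rot": [0, 0, 0], "hand": 0.3},
    {"linear": [0, 0, 0], "delta_rot": [0, 0, 0], "hand": 0.6},
    {"linear": [0, 0, 0], "delta_rot": [0, 0, 0], "hand": 1},
    {"linear": [0, 0, 0], "delta_rot": [0, 0, 0], "hand": 1},
    {"linear": [0, 0, 0], "delta_rot": [0, 0, 0], "hand": 1},
    {"linear": [0, 0, 0], "delta_rot": [0, 0, 0], "hand": 1},
    {"linear": [0, 0, 0], "delta_rot": [0, 0, 0], "hand": 1}
  ],
  "force": 30
}}

```text
clock: 3.63
ee_pos: [0.6346, 0.2874, 0.2139]
orientation: [[0.866, 0.5, 0.001], [0.5, -0.866, 0.006], [0.004, -0.005, -1.0]]
ft_force: [-0.0, 0.3, -2.2]
width: 0.0133
```

```bash
python3 - <<'E'
from plan import *
st()
im=eyes.snapshot('wrist')[:,:,::-1].copy();t=eyes.snapshot('side')[:,:,::-1].copy()
cv2.imwrite('pics/c8.png',np.hstack([cv2.resize(im,None,fx=.7,fy=.7),cv2.resize(t[110:220,260:350],(252,280))]))
E
```

```text
t 3.63 p [0.6346 0.2874 0.2139] w 0.0133 yawy -1.047 z [ 0.001  0.006 -1.   ] F [-0.   0.3 -2.2] q [0.36 0.49 1.26 0.01 1.4  1.41]
```

View pics/c8.png

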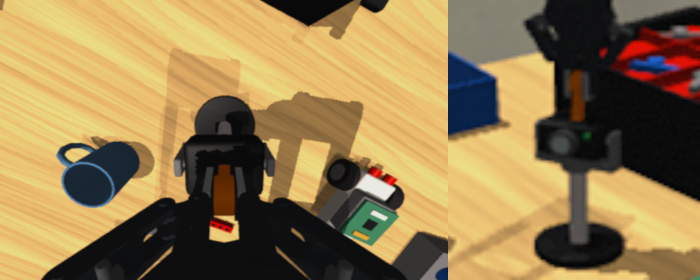

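Request:
{"fn": "drive_tool", "kwargs": {
  "moves": [
    {"linear": [-4, 0, -0.3], "delta_rot": [0, 0, 0], "hand": 1},
    {"linear": [-4, 0, -0.3], "delta_rot": [0, 0, 0], "hand": 1},
    {"linear": [-4, 0, -0.2], "delta_rot": [0, 0, 0], "hand": 1},
    {"linear": [-4, 0, 0], "delta_rot": [0, 0, 0], "hand": 1},
    {"linear": [-4, 0, 0.3], "delta_rot": [0, 0, 0], "hand": 1},
    {"linear": [-4, 0, 0.5], "delta_rot": [0, 0, 0], "hand": 1},
    {"linear": [-4, 0, 0.7], "delta_rot": [0, 0, 0], "hand": 1},
    {"linear": [-4, 0, 0.8], "delta_rot": [0, 0, 0], "hand": 1},
    {"linear": [0, 0, 0], "delta_rot": [0, 0, 0], "hand": 1},
    {"linear": [0, 0, 0], "delta_rot": [0, 0, 0], "hand": 1}
  ]
}}

```text
clock: 4.57
ee_pos: [0.615, 0.276, 0.2142]
orientation: [[0.865, 0.501, 0.026], [0.501, -0.865, 0.019], [0.033, -0.004, -0.999]]
ft_force: [3.3, 2.3, -4.9]
width: 0.0136
```

```bash
python3 - <<'E'
from plan import *
st()
E
```

```text
t 4.57 p [0.615  0.276  0.2142] w 0.0136 yawy -1.046 z [ 0.026  0.019 -0.999] F [ 3.3  2.3 -4.9] q [0.35 0.44 1.34 0.01 1.33 1.4 ]
```

Request:
{"fn": "drive_tool", "kwargs": {
  "moves": [
    {"linear": [-1.5, 1.5, 0.2], "delta_rot": [0, -0.2, -6.3], "hand": 1},
    {"linear": [-1.5, 1.5, 0.2], "delta_rot": [0, -0.2, -6.3], "hand": 1},
    {"linear": [-1.2, 1.6, 0.2], "delta_rot": [0, -0.2, -6.3], "hand": 1},
    {"linear": [-1.2, 1.7, 0.2], "delta_rot": [0, -0.2, -6.3], "hand": 1},
    {"linear": [-1, 1.8, 0.2], "delta_rot": [0, -0.2, -6.3], "hand": 1},
    {"linear": [-1, 1.9, 0.2], "delta_rot": [0, -0.2, -6.3], "hand": 1},
    {"linear": [-0.5, 2, 0], "delta_rot": [0, -0.2, -6.3], "hand": 1},
    {"linear": [0, 2, 0], "delta_rot": [0, -0.2, -6.3], "hand": 1},
    {"linear": [0, 2, 0], "delta_rot": [0, 0, -6.3], "hand": 1},
    {"linear": [0, 0, 0], "delta_rot": [0, 0, 0], "hand": 1}
  ]
}}

```text
clock: 5.4
ee_pos: [0.6252, 0.2683, 0.2141]
orientation: [[0.015, 1.0, 0.014], [1.0, -0.015, 0.012], [0.012, 0.014, -1.0]]
ft_force: [3.8, 1.2, -2.7]
width: 0.0137
```

```bash
python3 - <<'E'
from plan import *
st()
im=eyes.snapshot('wrist')[:,:,::-1].copy();t=eyes.snapshot('side')[:,:,::-1].copy()
cv2.imwrite('pics/c9.png',np.hstack([cv2.resize(im,None,fx=.7,fy=.7),cv2.resize(t[110:220,260:350],(252,280))]))
E
```

```text
t 5.4 p [0.6252 0.2683 0.2141] w 0.0137 yawy -0.015 z [ 0.014  0.012 -1.   ] F [ 3.8  1.2 -2.7] q [0.34 0.46 1.31 0.01 1.36 0.35]
```

View pics/c9.png

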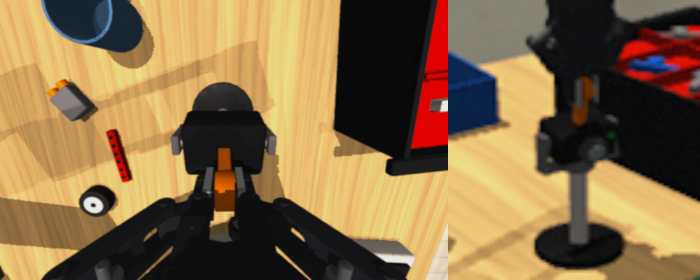

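Request:
{"fn": "drive_tool", "kwargs": {
  "moves": [
    {"linear": [-3, -0.5, 0], "delta_rot": [0, -0.2, 0], "hand": 1},
    {"linear": [-3, -0.5, 0.2], "delta_rot": [0, -0.2, 0], "hand": 1},
    {"linear": [-3, 0, 0.4], "delta_rot": [0, -0.2, 0], "hand": 1},
    {"linear": [-1, 0, 0.4], "delta_rot": [0, -0.2, 0], "hand": 1},
    {"linear": [0, 0, 0], "delta_rot": [0, 0, 0], "hand": 1},
    {"linear": [0, 0, 0], "delta_rot": [0, 0, 0], "hand": 0.5},
    {"linear": [0, 0, 0], "delta_rot": [0, 0, 0], "hand": 0.3},
    {"linear": [0, 0, 0], "delta_rot": [0, 0, 0], "hand": 0.3},
    {"linear": [0, 0, 0], "delta_rot": [0, 0, 0], "hand": 0.3},
    {"linear": [0, 0, 0], "delta_rot": [0, 0, 0], "hand": 0.3}
  ]
}}

```text
clock: 6.33
ee_pos: [0.6213, 0.2611, 0.214]
orientation: [[0.039, 0.999, 0.012], [0.999, -0.039, 0.003], [0.004, 0.012, -1.0]]
ft_force: [-0.1, 0.9, 0.0]
width: 0.0597
```

```bash
python3 - <<'E'
from plan import *
st()
m=eyes.camera_model('wrist');im=eyes.snapshot('wrist')[:,:,::-1].copy();t=eyes.snapshot('side')[:,:,::-1].copy()
cv2.imwrite('pics/s9.png',t)
cv2.imwrite('pics/c10.png',np.hstack([im[:,100:540],cv2.resize(t[110:220,265:345],(291,400),interpolation=cv2.INTER_CUBIC)]))
E
```

```text
t 6.33 p [0.6213 0.2611 0.214 ] w 0.0597 yawy -0.039 z [ 0.012  0.003 -1.   ] F [-0.1  0.9  0. ] q [ 0.34  0.45  1.32 -0.    1.36  0.37]
```

View pics/c10.png

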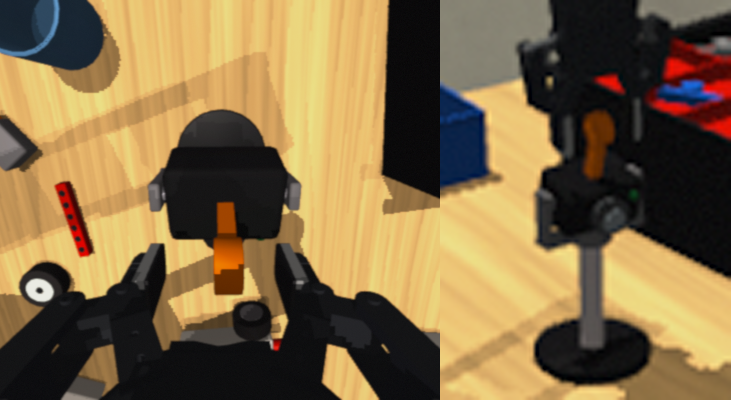

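Request:
{"fn": "drive_tool", "kwargs": {
  "moves": [
    {"linear": [0, 0, -15], "delta_rot": [0, 0, 0], "hand": 0},
    {"linear": [0, 0, -20], "delta_rot": [0, 0, 0], "hand": 0},
    {"linear": [0, 0, -20], "delta_rot": [0, 0, 0], "hand": 0},
    {"linear": [0, 0, -20], "delta_rot": [0, 0, 0], "hand": 0},
    {"linear": [-20, 0, -20], "delta_rot": [0, 0, 0], "hand": 0},
    {"linear": [-35, 0, 0], "delta_rot": [0, 0, 0], "hand": 0},
    {"linear": [-35, 0, 0], "delta_rot": [0, 0, 0], "hand": 0},
    {"linear": [-35, 0, 0], "delta_rot": [0, 0, 0], "hand": 0},
    {"linear": [-35, 0, 0], "delta_rot": [0, 0, 0], "hand": 0},
    {"linear": [-20, 0, 0], "delta_rot": [0, 0, 0], "hand": 0}
  ]
}}

```text
clock: 7.27
ee_pos: [0.6128, 0.0801, 0.3122]
orientation: [[0.029, 1.0, 0.011], [1.0, -0.029, 0.003], [0.003, 0.011, -1.0]]
ft_force: [0.1, 0.3, 0.2]
width: 0.0852
```

```bash
python3 - <<'E'
from plan import *
st()
w=eyes.snapshot('wrist')[:,:,::-1].copy();t=eyes.snapshot('side')[:,:,::-1].copy();u=eyes.snapshot('top')[:,:,::-1].copy()
cv2.imwrite('pics/s10.png',t);cv2.imwrite('pics/t10.png',u);cv2.imwrite('pics/w10.png',w)
cv2.imwrite('pics/c11.png',np.hstack([cv2.resize(t[130:220,265:345],None,fx=4.5,fy=4.5,interpolation=cv2.INTER_CUBIC),cv2.resize(u[120:210,190:270],None,fx=4.5,fy=4.5,interpolation=cv2.INTER_CUBIC)]))
E
```

```text
t 7.27 p [0.6128 0.0801 0.3122] w 0.0852 yawy -0.029 z [ 0.011  0.003 -1.   ] F [0.1 0.3 0.2] q [0.06 0.31 1.29 0.   1.52 0.09]
```

View pics/c11.png

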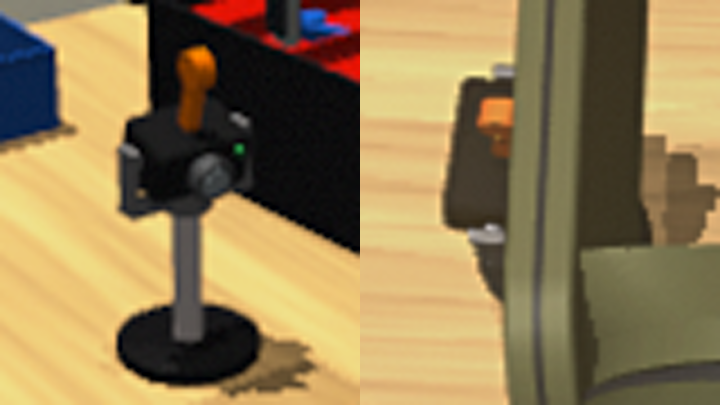

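View pics/t10.png

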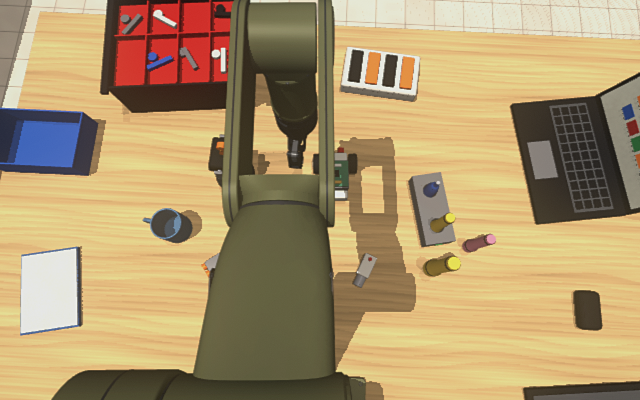

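Request:
{"fn": "drive_tool", "kwargs": {
  "moves": [
    {"linear": [-30, -9, -4], "delta_rot": [0, 0, 0], "hand": 0},
    {"linear": [-33, -10, -4], "delta_rot": [0, 0, 0], "hand": 0},
    {"linear": [-33, -10, -2], "delta_rot": [0, 0, 0], "hand": 0},
    {"linear": [-33, -10, 0], "delta_rot": [0, 0, 0], "hand": 0},
    {"linear": [-33, -10, 0], "delta_rot": [0, 0, 0], "hand": 0},
    {"linear": [-33, -10, 0], "delta_rot": [0, 0, 0], "hand": 0},
    {"linear": [-33, -10, 0], "delta_rot": [0, 0, 0], "hand": 0},
    {"linear": [-33, -10, 0], "delta_rot": [0, 0, 0], "hand": 0},
    {"linear": [-30, -10, 0], "delta_rot": [0, 0, 0], "hand": 0},
    {"linear": [-20, -5, 0], "delta_rot": [0, 0, 0], "hand": 0}
  ]
}}

```text
clock: 8.25
ee_pos: [0.5143, -0.2203, 0.3167]
orientation: [[0.008, 1.0, 0.015], [1.0, -0.008, 0.016], [0.016, 0.014, -1.0]]
ft_force: [-0.2, 0.9, 0.2]
width: 0.0857
```

```bash
python3 - <<'E'
from plan import *
st()
u=eyes.snapshot('top')[:,:,::-1].copy();st();m=eyes.camera_model('wrist');w=eyes.snapshot('wrist')[:,:,::-1].copy()
import pickle; pickle.dump(m,open('w11.pkl','wb'))
cv2.imwrite('pics/t11.png',u);cv2.imwrite('pics/w11.png',w)
cv2.imwrite('pics/c12.png',cv2.resize(u[120:210,190:270],None,fx=6,fy=6,interpolation=cv2.INTER_CUBIC))
E
```

```text
t 8.25 p [ 0.5143 -0.2203  0.3167] w 0.0857 yawy -0.008 z [ 0.015  0.016 -1.   ] F [-0.2  0.9  0.2] q [-0.49  0.23  1.4   0.02  1.5  -0.49]
t 8.3 p [ 0.514  -0.2234  0.3165] w 0.0853 yawy -0.01 z [ 0.014  0.013 -1.   ] F [ 0.5 -1.9 -0.6] q [-0.5   0.23  1.4   0.02  1.5  -0.49]
```

View pics/c12.png

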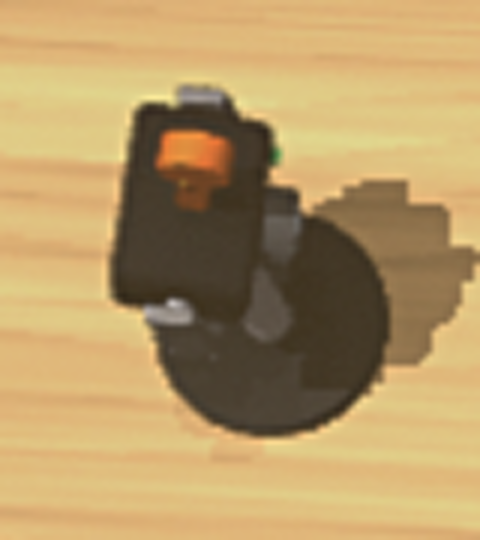

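View pics/w11.png

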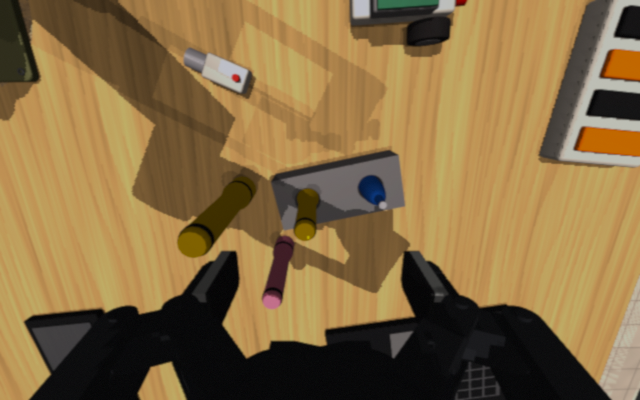

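```bash
python3 - <<'E'
from plan import *
import pickle
np.set_printoptions(precision=4,suppress=True)
ms=eyes.camera_model('side');mt=eyes.camera_model('top');mw=pickle.load(open('w11.pkl','rb'))
tab=tri(ms,(308.8,145.1),mt,(222.4,146.1));lens=tri(ms,(312.1,168.9),mt,(237.3,159)); print('tab',tab,'lens',lens)
def aim(piv,d):
    B=np.array([.616,-.001,.086]); d=d/np.linalg.norm(d); v=B-piv; q=v-(v@d)*d; print('miss',q,np.linalg.norm(q))
for P in ([.623,.2805,.165],[.624,.279,.165]):
    P=np.array(P); tl=tab[0]-P; 
    d=lens[0]-P; print('lens off',d,np.linalg.norm(d)); aim(P,d)
    for yaw in (-1.61,-1.649):
        t=np.arcsin(np.clip(tl[:2]@[np.cos(yaw),np.sin(yaw)]/.07,-1,1)); print('tilt',t); aim(P,np.array([np.cos(t)*np.cos(yaw),np.cos(t)*np.sin(yaw),-np.sin(t)]))
w=cv2.imread('pics/w11.png')
for n,p,h in (('tail',(305,228),.17),('bigbase',(240,187),.0),('pinkbase',(285,245),0),('bigtop',(195,240),.25)): print(n,plane(mw,p,h))
T=cv2.imread('pics/top0.png')
for n,p,q in (('bigtop',(452,263),(357,262)),('pinktop',(490.5,239),(412,294)),('drivertip',(438,183),(418,254)),('tail',(450,217.5),(395,257.5))): print(n,tri(mt,p,ms,q))
print('neck at rack', plane(mt,(437,225),.06))
cv2.imwrite('pics/c13.png',cv2.resize(w[140:320,160:420],None,fx=3,fy=3))
E
```

```text
tab (array([0.6247, 0.2645, 0.2333]), np.float64(0.0010833554575751972)) lens (array([0.6204, 0.2437, 0.1601]), np.float64(0.004319493121088098))
lens off [-0.0026 -0.0368 -0.0049] 0.037219065605071634
miss [ 0.0133  0.0045 -0.0412] 0.04353007043305795
tilt 0.22957806739241413
miss [ 0.0041  0.0028 -0.0125] 0.01347345456382348
tilt 0.22805437724383895
miss [ 0.0152  0.0018 -0.013 ] 0.020112368144539563
lens off [-0.0036 -0.0353 -0.0049] 0.03582326671945993
miss [ 0.021   0.0034 -0.04  ] 0.045261134327676214
tilt 0.20821571620540047
miss [ 0.0031  0.0039 -0.019 ] 0.01962098052752772
tilt 0.20731760155207346
miss [ 0.0142  0.003  -0.0193] 0.02412754114953544
tail [ 0.5001 -0.2723  0.17  ]
bigbase [ 0.3852 -0.2699  0.    ]
pinkbase [ 0.4556 -0.3786  0.    ]
bigtop [ 0.4145 -0.2467  0.25  ]
bigtop (array([ 0.3888, -0.2696,  0.1998]), np.float64(0.0035963388264981726))
pinktop (array([ 0.4527, -0.375 ,  0.1555]), np.float64(0.0008080690352059918))
drivertip (array([ 0.5907, -0.2578,  0.133 ]), np.float64(0.0006411517482735157))
tail (array([ 0.4967, -0.2749,  0.1709]), np.float64(0.0006013289084150951))
neck at rack [ 0.4964 -0.2738  0.06  ]
```

View pics/c13.png

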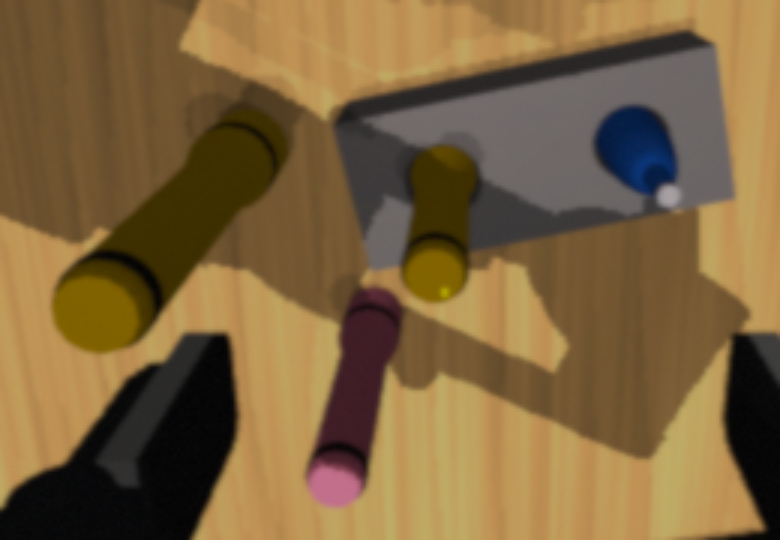

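```bash
python3 - <<'E'
from plan import *
ms=eyes.camera_model('side');mt=eyes.camera_model('top')
S=cv2.imread('pics/s10.png');T=cv2.imread('pics/t11.png')
P=np.array([.6228,.2798,.165]);yaw=-1.62
for n,m in(('side',ms),('top',mt)):
    print(n,'base',proj(m,[P[0],P[1],.014]))
    for t in (.1,.15,.2,.25,.3):
        f=np.array([np.cos(yaw),np.sin(yaw),0]);u=np.array([0,0,1.])
        print(t,'lens',proj(m,P+.042*(np.cos(t)*f-np.sin(t)*u)).round(1),'tab',proj(m,P+.07*(np.sin(t)*f+np.cos(t)*u)).round(1))
a=cv2.resize(S[132:192,285:330],None,fx=9,fy=9,interpolation=cv2.INTER_CUBIC);b=cv2.resize(T[132:192,205:250],None,fx=9,fy=9,interpolation=cv2.INTER_CUBIC)
cv2.imwrite('pics/c14.png',np.hstack([a,b])[:, :800])
E
```

```text
side base [306.46036569 204.68313694]
0.1 lens [312.5 169.4] tab [306.5 144.1]
0.15 lens [312.5 170. ] tab [307.1 144.5]
0.2 lens [312.4 170.5] tab [307.7 145.1]
0.25 lens [312.4 171.1] tab [308.2 145.7]
0.3 lens [312.3 171.6] tab [308.8 146.3]
top base [235.52523331 173.30829423]
0.1 lens [240.  158.2] tab [218.7 146.5]
0.15 lens [240.1 158.4] tab [220.2 146.7]
0.2 lens [240.1 158.7] tab [221.8 146.9]
0.25 lens [240.1 158.9] tab [223.3 147.2]
0.3 lens [240.  159.1] tab [224.9 147.4]
```

View pics/c14.png

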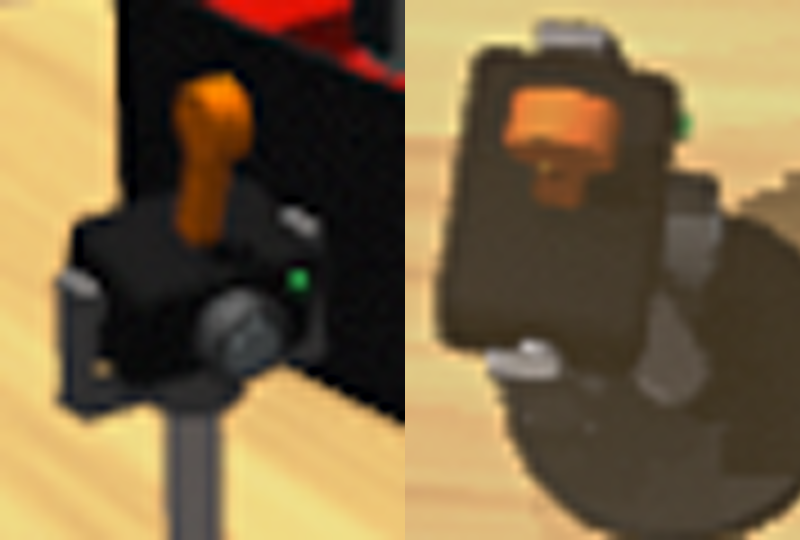

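View pics/w10.png

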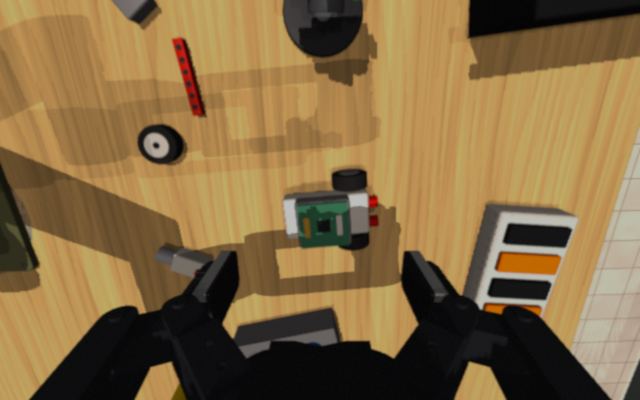

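```bash
python3 - <<'E'
from plan import *
mt=eyes.camera_model('top');T=cv2.imread('pics/t11.png')
P=np.array([.6228,.2798,.187])
for yaw in (-1.55,-1.6,-1.65,-1.7):
    l=np.array([-np.sin(yaw),np.cos(yaw),0]);f=np.array([np.cos(yaw),np.sin(yaw),0])
    for o in (-.028,.028):
        a=proj(mt,P+o*f-.039*l);b=proj(mt,P+o*f+.039*l);d=b-a;print(yaw,o,a.round(1),b.round(1),'slope',(d[0]/d[1]).round(3))
g=cv2.cvtColor(T,cv2.COLOR_BGR2GRAY)
L=[]
for y in range(142,167):
    r=g[y,200:225].astype(float); k=np.where(r<100)[0]
    i=k[0]; 
    L.append((y,200+i-1+(r[i-1]-100)/(r[i-1]-r[i])))
L=np.array(L);print(np.polyfit(L[:,0],L[:,1],1)); print(L[:,1].round(1))
E
```

```text
-1.55 -0.028 [207.5 168.2] [210.5 137.4] slope -0.097
-1.55 0.028 [231.  168.9] [233.6 138.1] slope -0.084
-1.6 -0.028 [206.8 167.6] [211.4 136.9] slope -0.15
-1.6 0.028 [230.1 169.4] [234.3 138.7] slope -0.137
-1.65 -0.028 [206.1 166.9] [212.3 136.5] slope -0.204
-1.65 0.028 [229.2 169.9] [235.  139.3] slope -0.19
-1.7 -0.028 [205.4 166.3] [213.2 136.1] slope -0.258
-1.7 0.028 [228.3 170.3] [235.7 140. ] slope -0.244
[-1.55008126e-01  2.33661146e+02]
[211.8 211.6 211.3 211.3 211.2 210.8 210.7 210.4 210.2 210.2 210.  210.
 209.8 209.8 209.5 209.3 209.2 209.  208.8 208.8 208.4 208.2 208.2 208.2
 208.2]
```

Camera check: the head's edge in the top view gives yaw about -1.60 against a target of -1.596. Tilt comes out between 0.23 and 0.29 against 0.273, so the aim is within about 15 mm. Next is the torch, which stands upright at about (0.497,-0.274). I'll turn the jaws along world y.

Request:
{"fn": "drive_tool", "kwargs": {
  "moves": [
    {"linear": [-5, -2, 0], "delta_rot": [0, 0, 7], "hand": 0},
    {"linear": [-5, -2, 0], "delta_rot": [0, 0, 7], "hand": 0},
    {"linear": [-5, -1, 0], "delta_rot": [0, 0, 7], "hand": 0},
    {"linear": [-5, 0, 0], "delta_rot": [0, 0, 7], "hand": 0},
    {"linear": [-5, 1, 0], "delta_rot": [0, 0, 7], "hand": 0},
    {"linear": [-5, 2, 0], "delta_rot": [0, 0, 7], "hand": 0},
    {"linear": [-5, 3, 0], "delta_rot": [0, 0, 7], "hand": 0},
    {"linear": [-5, 3, 0], "delta_rot": [0, 0, 7], "hand": 0},
    {"linear": [-4, 4, 0], "delta_rot": [0, 0, 7], "hand": 0},
    {"linear": [-3, 5, 0], "delta_rot": [0, 0, 7], "hand": 0}
  ]
}}

```text
clock: 9.18
ee_pos: [0.5073, -0.2542, 0.3146]
orientation: [[0.952, 0.307, 0.019], [0.306, -0.952, 0.03], [0.027, -0.022, -0.999]]
ft_force: [0.3, 0.2, -0.1]
width: 0.0854
```

```bash
python3 - <<'E'
from plan import *
st()
rows([.497,-.274,.25],Rdown(-1.57),5,0)
E
```

```text
t 9.18 p [ 0.5073 -0.2542  0.3146] w 0.0854 yawy -1.259 z [ 0.019  0.03  -0.999] F [ 0.3  0.2 -0.1] q [-0.56  0.24  1.39  0.04  1.51  0.7 ]
total rot [-1.5 -1.3 17.8] dist 0.0683 per row mm 13.66620786814974
{"linear": [-3.5, 3.4, 12.8], "delta_rot": [-0.3, -0.26, 3.56], "hand": 0}
{"linear": [-3.2, 3.6, 12.8], "delta_rot": [-0.3, -0.26, 3.56], "hand": 0}
{"linear": [-2.9, 3.7, 12.8], "delta_rot": [-0.3, -0.26, 3.56], "hand": 0}
{"linear": [-2.7, 3.8, 12.9], "delta_rot": [-0.3, -0.26, 3.56], "hand": 0}
{"linear": [-2.4, 3.9, 12.9], "delta_rot": [-0.3, -0.26, 3.56], "hand": 0}
```

Request:
{"fn": "drive_tool", "kwargs": {
  "moves": [
    {"linear": [-3.5, 3.5, 13], "delta_rot": [-0.3, -0.3, 3.6], "hand": 0},
    {"linear": [-3.2, 3.6, 13], "delta_rot": [-0.3, -0.3, 3.6], "hand": 0},
    {"linear": [-3, 3.7, 13], "delta_rot": [-0.3, -0.3, 3.6], "hand": 0},
    {"linear": [-2.7, 4, 13], "delta_rot": [-0.3, -0.3, 3.6], "hand": 0},
    {"linear": [-2.5, 4, 13], "delta_rot": [-0.3, -0.3, 3.6], "hand": 0},
    {"linear": [0, 0, 5], "delta_rot": [0, 0, 0], "hand": 0},
    {"linear": [0, 0, 0], "delta_rot": [0, 0, 0], "hand": 0},
    {"linear": [0, 0, 0], "delta_rot": [0, 0, 0], "hand": 0},
    {"linear": [0, 0, 0], "delta_rot": [0, 0, 0], "hand": 0},
    {"linear": [0, 0, 0], "delta_rot": [0, 0, 0], "hand": 0}
  ]
}}

```text
clock: 10.02
ee_pos: [0.508, -0.2592, 0.2437]
orientation: [[1.0, -0.002, 0.005], [-0.002, -1.0, 0.006], [0.005, -0.006, -1.0]]
ft_force: [1.0, 0.3, 0.2]
width: 0.0854
```

```bash
python3 - <<'E'
from plan import *
st()
m=eyes.camera_model('wrist');w=eyes.snapshot('wrist')[:,:,::-1].copy();cv2.imwrite('pics/w12.png',w)
c=big(mask(w,(22,150,60),(35,255,255),(240,150,400,400)));print(cv2.boundingRect(c))
print(proj(m,[.497,-.274,.17]),proj(m,[.497,-.274,.06]))
rows([.497,-.274,.25],Rdown(-1.57),3,0)
E
```

```text
t 10.02 p [ 0.508  -0.2592  0.2437] w 0.0854 yawy -1.573 z [ 0.005  0.006 -1.   ] F [1.  0.3 0.2] q [-0.55  0.29  1.5   0.01  1.35  1.02]
(316, 244, 38, 94)
[337.24824961 222.02434244] [332.39709426 186.33686225]
total rot [-0.3 -0.3 -0.2] dist 0.0194 per row mm 6.465227812591365
{"linear": [-3.7, 4.9, -2.1], "delta_rot": [-0.11, -0.1, -0.06], "hand": 0}
{"linear": [-3.7, 4.9, -2.1], "delta_rot": [-0.11, -0.1, -0.06], "hand": 0}
{"linear": [-3.7, 4.9, -2.1], "delta_rot": [-0.11, -0.1, -0.06], "hand": 0}
```

View pics/w12.png

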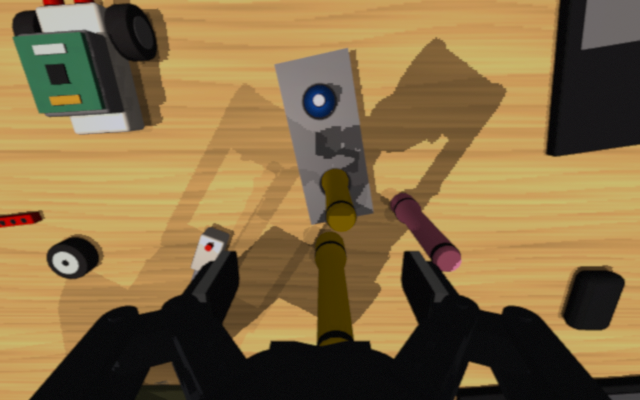

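Request:
{"fn": "drive_tool", "kwargs": {
  "moves": [
    {"linear": [-4, 7, 0], "delta_rot": [0, 0, 0], "hand": 0},
    {"linear": [-4, 7, 0], "delta_rot": [0, 0, 0], "hand": 0},
    {"linear": [-3, 5, 0], "delta_rot": [0, 0, 0], "hand": 0},
    {"linear": [0, 0, 10], "delta_rot": [0, 0, 0], "hand": 0},
    {"linear": [0, 0, 10], "delta_rot": [0, 0, 0], "hand": 0},
    {"linear": [0, 0, 10], "delta_rot": [0, 0, 0], "hand": 0},
    {"linear": [0, 0, 5], "delta_rot": [0, 0, 0], "hand": 0},
    {"linear": [0, 0, 0], "delta_rot": [0, 0, 0], "hand": 0},
    {"linear": [0, 0, 0], "delta_rot": [0, 0, 0], "hand": 0},
    {"linear": [0, 0, 0], "delta_rot": [0, 0, 0], "hand": 0}
  ]
}}

```text
clock: 10.9
ee_pos: [0.4954, -0.2813, 0.2055]
orientation: [[1.0, -0.004, 0.006], [-0.004, -1.0, 0.005], [0.006, -0.005, -1.0]]
ft_force: [-0.6, -0.2, -0.1]
width: 0.0853
```

```bash
python3 - <<'E'
from plan import *
st()
m=eyes.camera_model('wrist');w=eyes.snapshot('wrist')[:,:,::-1].copy();cv2.imwrite('pics/w13.png',w)
print(proj(m,[.499,-.276,.17]))
E
```

```text
t 10.9 p [ 0.4954 -0.2813  0.2055] w 0.0853 yawy -1.575 z [ 0.006  0.005 -1.   ] F [-0.6 -0.2 -0.1] q [-0.6   0.32  1.56  0.01  1.26  0.98]
[311.08142409 224.01477102]
```

View pics/w13.png

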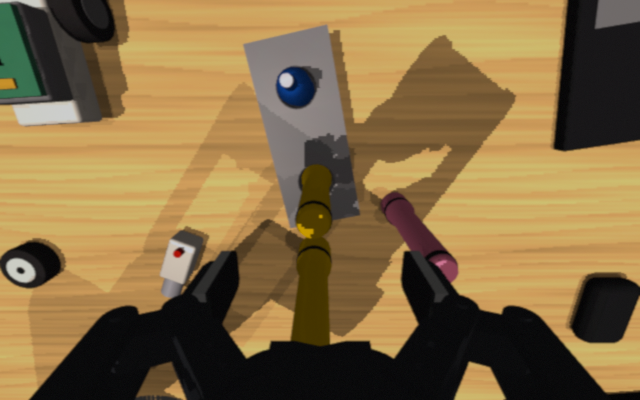

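Request:
{"fn": "drive_tool", "kwargs": {
  "moves": [
    {"linear": [2, -1, 8], "delta_rot": [0, 0, 0], "hand": 0},
    {"linear": [2, -1, 10], "delta_rot": [0, 0, 0], "hand": 0},
    {"linear": [1, -1, 10], "delta_rot": [0, 0, 0], "hand": 0},
    {"linear": [0, 0, 10], "delta_rot": [0, 0, 0], "hand": 0},
    {"linear": [0, 0, 10], "delta_rot": [0, 0, 0], "hand": 0},
    {"linear": [0, 0, 10], "delta_rot": [0, 0, 0], "hand": 0},
    {"linear": [0, 0, 10], "delta_rot": [0, 0, 0], "hand": 0},
    {"linear": [0, 0, 10], "delta_rot": [0, 0, 0], "hand": 0},
    {"linear": [0, 0, 0], "delta_rot": [0, 0, 0], "hand": 0},
    {"linear": [0, 0, 0], "delta_rot": [0, 0, 0], "hand": 0}
  ]
}}

```text
clock: 11.78
ee_pos: [0.503, -0.2756, 0.1188]
orientation: [[1.0, -0.001, 0.006], [-0.002, -1.0, 0.006], [0.006, -0.006, -1.0]]
ft_force: [-0.2, -0.6, -0.1]
width: 0.0853
```

```bash
python3 - <<'E'
from plan import *
st()
w=eyes.snapshot('wrist')[:,:,::-1].copy();cv2.imwrite('pics/w14.png',w)
E
```

```text
t 11.78 p [ 0.503  -0.2756  0.1188] w 0.0853 yawy -1.572 z [ 0.006  0.006 -1.   ] F [-0.2 -0.6 -0.1] q [-0.58  0.41  1.66  0.01  1.07  0.99]
```

View pics/w14.png

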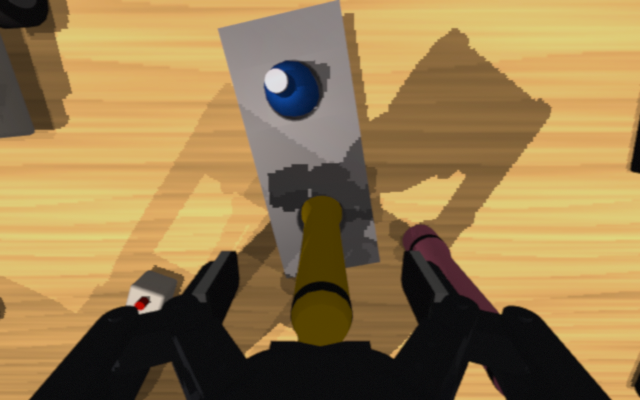

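Request:
{"fn": "drive_tool", "kwargs": {
  "moves": [
    {"linear": [0, 0, 0], "delta_rot": [0, 0, 0], "hand": 0.3},
    {"linear": [0, 0, 0], "delta_rot": [0, 0, 0], "hand": 0.5},
    {"linear": [0, 0, 0], "delta_rot": [0, 0, 0], "hand": 0.6},
    {"linear": [0, 0, 0], "delta_rot": [0, 0, 0], "hand": 0.8},
    {"linear": [0, 0, 0], "delta_rot": [0, 0, 0], "hand": 1},
    {"linear": [0, 0, 0], "delta_rot": [0, 0, 0], "hand": 1},
    {"linear": [0, 0, 0], "delta_rot": [0, 0, 0], "hand": 1},
    {"linear": [0, 0, 0], "delta_rot": [0, 0, 0], "hand": 1},
    {"linear": [0, 0, 0], "delta_rot": [0, 0, 0], "hand": 1},
    {"linear": [0, 0, 0], "delta_rot": [0, 0, 0], "hand": 1}
  ],
  "force": 60
}}

```text
clock: 12.67
ee_pos: [0.5042, -0.2763, 0.1212]
orientation: [[1.0, -0.001, 0.01], [-0.001, -1.0, 0.003], [0.01, -0.003, -1.0]]
ft_force: [-0.2, 0.2, -2.4]
width: 0.0246
```

```bash
python3 - <<'E'
from plan import *
st()
w=eyes.snapshot('side')[:,:,::-1].copy();cv2.imwrite('pics/s15.png',cv2.resize(w[150:350,260:480],None,fx=3,fy=3))
E
```

```text
t 12.67 p [ 0.5042 -0.2763  0.1212] w 0.0246 yawy -1.572 z [ 0.01   0.003 -1.   ] F [-0.2  0.2 -2.4] q [-0.58  0.41  1.66  0.01  1.07  0.99]
```

View pics/s15.png

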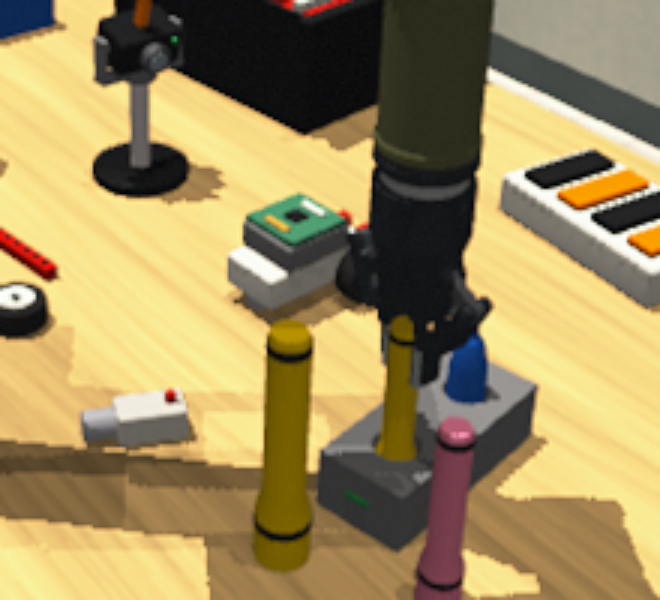

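Request:
{"fn": "drive_tool", "kwargs": {
  "moves": [
    {"linear": [0, 0, -8], "delta_rot": [0, 0, 0], "hand": 1},
    {"linear": [0, 0, -12], "delta_rot": [0, 0, 0], "hand": 1},
    {"linear": [0, 0, -15], "delta_rot": [0, 0, 0], "hand": 1},
    {"linear": [0, 0, -20], "delta_rot": [0, 0, 0], "hand": 1},
    {"linear": [0, 0, -25], "delta_rot": [0, 0, 0], "hand": 1},
    {"linear": [0, 0, -25], "delta_rot": [0, 0, 0], "hand": 1},
    {"linear": [0, 0, -25], "delta_rot": [0, 0, 0], "hand": 1},
    {"linear": [0, 0, -25], "delta_rot": [0, 0, 0], "hand": 1},
    {"linear": [0, 0, -15], "delta_rot": [0, 0, 0], "hand": 1},
    {"linear": [0, 0, 0], "delta_rot": [0, 0, 0], "hand": 1}
  ],
  "force": 90
}}

```text
clock: 13.55
ee_pos: [0.5022, -0.2769, 0.3015]
orientation: [[1.0, -0.001, 0.01], [-0.002, -1.0, 0.003], [0.01, -0.003, -1.0]]
ft_force: [0.8, -0.8, -1.8]
width: 0.0241
```

```bash
python3 - <<'E'
from plan import *
st()
w=eyes.snapshot('side')[:,:,::-1].copy();cv2.imwrite('pics/s16.png',w)
# target
B=np.array([.617,-.001,.086]);a=np.radians(43)
z=np.array([0,np.sin(a),-np.cos(a)]); L=B-.1*z; G=L-.13*z; T=G+.019*z; y=np.array([0,-np.cos(a),-np.sin(a)]); R=np.c_[np.cross(y,z),y,z]
print('lens',L,'tcp',T,R)
rows(T,R,10,1)
E
```

```text
t 13.55 p [ 0.5022 -0.2769  0.3015] w 0.0241 yawy -1.572 z [ 0.01   0.003 -1.   ] F [ 0.8 -0.8 -1.8] q [-0.58  0.26  1.4   0.01  1.48  0.99]
lens [ 0.617      -0.06919984  0.15913537] tcp [ 0.617      -0.14490165  0.24031563] [[ 1.          0.          0.        ]
 [ 0.         -0.7313537   0.68199836]
 [ 0.         -0.68199836 -0.7313537 ]]
total rot [42.8 -0.5  0.1] dist 0.1849 per row mm 18.492584547187615
{"linear": [11.4, -13.2, 6.1], "delta_rot": [4.28, -0.05, 0.01], "hand": 1}
{"linear": [11.4, -12.7, 7.1], "delta_rot": [4.28, -0.05, 0.01], "hand": 1}
{"linear": [11.5, -12.1, 8.0], "delta_rot": [4.28, -0.05, 0.01], "hand": 1}
{"linear": [11.5, -11.5, 8.9], "delta_rot": [4.28, -0.05, 0.01], "hand": 1}
{"linear": [11.5, -10.8, 9.7], "delta_rot": [4.28, -0.05, 0.01], "hand": 1}
{"linear": [11.5, -10.0, 10.5], "delta_rot": [4.28, -0.05, 0.01], "hand": 1}
{"linear": [11.5, -9.2, 11.2], "delta_rot": [4.28, -0.05, 0.01], "hand": 1}
{"linear": [11.5, -8.4, 11.8], "delta_rot": [4.28, -0.05, 0.01], "hand": 1}
{"linear": [11.5, -7.5, 12.4], "delta_rot": [4.28, -0.05, 0.01], "hand": 1}
{"linear": [11.5, -6.5, 12.9], "delta_rot": [4.28, -0.05, 0.01], "hand": 1}
```

View pics/s16.png

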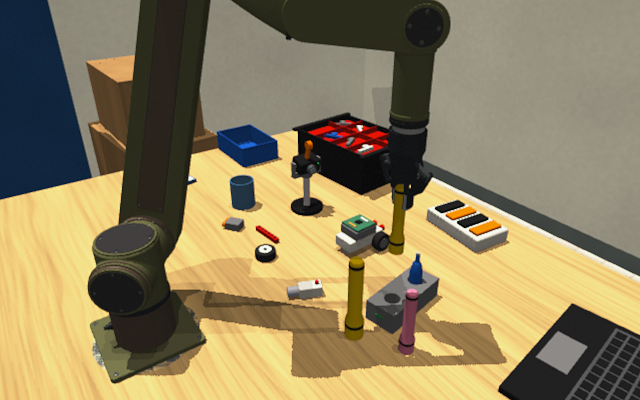

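Request:
{"fn": "drive_tool", "kwargs": {
  "moves": [
    {"linear": [5, 0, 0], "delta_rot": [4, 0, 0], "hand": 1},
    {"linear": [8, 0, 0], "delta_rot": [5, 0, 0], "hand": 1},
    {"linear": [10, 0, 0], "delta_rot": [5, 0, 0], "hand": 1},
    {"linear": [10, 0, 0], "delta_rot": [5, 0, 0], "hand": 1},
    {"linear": [10, 0, 0], "delta_rot": [5, 0, 0], "hand": 1},
    {"linear": [10, 0, 0], "delta_rot": [5, 0, 0], "hand": 1},
    {"linear": [10, 0, 0], "delta_rot": [5, 0, 0], "hand": 1},
    {"linear": [10, 0, 0], "delta_rot": [5, 0, 0], "hand": 1},
    {"linear": [5, 0, 0], "delta_rot": [4, 0, 0], "hand": 1},
    {"linear": [0, 0, 0], "delta_rot": [0, 0, 0], "hand": 1}
  ]
}}

```text
clock: 14.43
ee_pos: [0.5784, -0.272, 0.2898]
orientation: [[1.0, -0.003, -0.001], [-0.001, -0.698, 0.716], [-0.003, -0.716, -0.698]]
ft_force: [0.0, -0.7, -2.0]
width: 0.0241
```

```bash
python3 - <<'E'
from plan import *
st()
w=eyes.snapshot('side')[:,:,::-1].copy();cv2.imwrite('pics/s17.png',w)
B=np.array([.617,-.001,.086]);a=np.radians(43)
z=np.array([0,np.sin(a),-np.cos(a)]); L=B-.13*z; G=L-.13*z; T=G+.019*z; y=np.array([0,-np.cos(a),-np.sin(a)]); R=np.c_[np.cross(y,z),y,z]
print(T)
rows(T,R,9,1)
E
```

```text
t 14.43 p [ 0.5784 -0.272   0.2898] w 0.0241 yawy -1.575 z [-0.001  0.716 -0.698] F [ 0.  -0.7 -2. ] q [-0.8   0.65  1.05  0.58  2.01  0.87]
[ 0.617      -0.1653616   0.26225624]
total rot [-2.6  0.1 -0.1] dist 0.1165 per row mm 12.945640382533522
{"linear": [4.3, -6.1, 10.6], "delta_rot": [-0.29, 0.01, -0.02], "hand": 1}
{"linear": [4.3, -6.1, 10.6], "delta_rot": [-0.29, 0.01, -0.02], "hand": 1}
{"linear": [4.3, -6.2, 10.5], "delta_rot": [-0.29, 0.01, -0.02], "hand": 1}
{"linear": [4.3, -6.2, 10.5], "delta_rot": [-0.29, 0.01, -0.02], "hand": 1}
{"linear": [4.3, -6.3, 10.5], "delta_rot": [-0.29, 0.01, -0.02], "hand": 1}
{"linear": [4.3, -6.3, 10.4], "delta_rot": [-0.29, 0.01, -0.02], "hand": 1}
{"linear": [4.3, -6.4, 10.4], "delta_rot": [-0.29, 0.01, -0.02], "hand": 1}
{"linear": [4.3, -6.4, 10.4], "delta_rot": [-0.29, 0.01, -0.02], "hand": 1}
{"linear": [4.3, -6.5, 10.3], "delta_rot": [-0.29, 0.01, -0.02], "hand": 1}
```

View pics/s17.png

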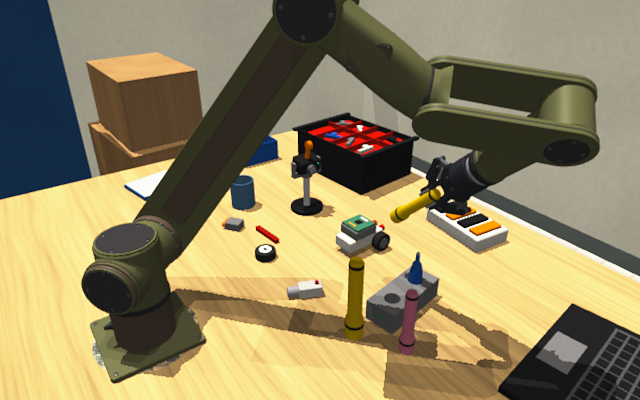

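Request:
{"fn": "drive_tool", "kwargs": {
  "moves": [
    {"linear": [4, -6, 10], "delta_rot": [-0.3, 0, 0], "hand": 1},
    {"linear": [4, -6, 10], "delta_rot": [-0.3, 0, 0], "hand": 1},
    {"linear": [4, -6, 11], "delta_rot": [-0.3, 0, 0], "hand": 1},
    {"linear": [4, -6, 11], "delta_rot": [-0.3, 0, 0], "hand": 1},
    {"linear": [4, -6, 11], "delta_rot": [-0.3, 0, 0], "hand": 1},
    {"linear": [4, -6, 10], "delta_rot": [-0.3, 0, 0], "hand": 1},
    {"linear": [4, -6, 10], "delta_rot": [-0.3, 0, 0], "hand": 1},
    {"linear": [4, -6, 10], "delta_rot": [-0.3, 0, 0], "hand": 1},
    {"linear": [4, -6, 8], "delta_rot": [0, 0, 0], "hand": 1},
    {"linear": [0, 0, 0], "delta_rot": [0, 0, 0], "hand": 1}
  ]
}}

```text
clock: 15.32
ee_pos: [0.6141, -0.1502, 0.2658]
orientation: [[1.0, 0.008, -0.003], [0.008, -0.742, 0.67], [0.003, -0.67, -0.742]]
ft_force: [-0.3, -0.4, -1.5]
width: 0.0246
```

```bash
python3 - <<'E'
from plan import *
st()
w=eyes.snapshot('side')[:,:,::-1].copy();u=eyes.snapshot('top')[:,:,::-1].copy()
st();m=eyes.camera_model('wrist');v=eyes.snapshot('wrist')[:,:,::-1].copy()
import pickle;pickle.dump(m,open('w18.pkl','wb'))
cv2.imwrite('pics/s18.png',w);cv2.imwrite('pics/t18.png',u);cv2.imwrite('pics/w18.png',v)
cv2.imwrite('pics/c18.png',np.hstack([cv2.resize(w[160:270,320:470],None,fx=2.66,fy=2.66),cv2.resize(u[110:220,290:440],None,fx=2.66,fy=2.66)]))
E
```

```text
t 15.32 p [ 0.6141 -0.1502  0.2658] w 0.0246 yawy -1.56 z [-0.003  0.67  -0.742] F [-0.3 -0.4 -1.5] q [-0.63  0.57  1.22  0.59  1.8   0.93]
t 15.42 p [ 0.6138 -0.1523  0.2657] w 0.0239 yawy -1.562 z [-0.002  0.67  -0.743] F [-0.6  0.1 -1.6] q [-0.64  0.57  1.21  0.59  1.81  0.93]
```

View pics/c18.png

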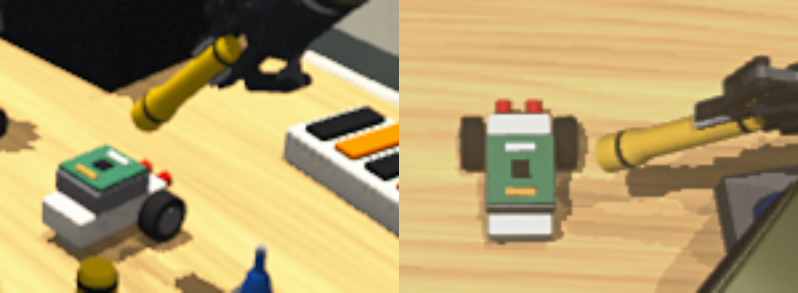

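View pics/w18.png

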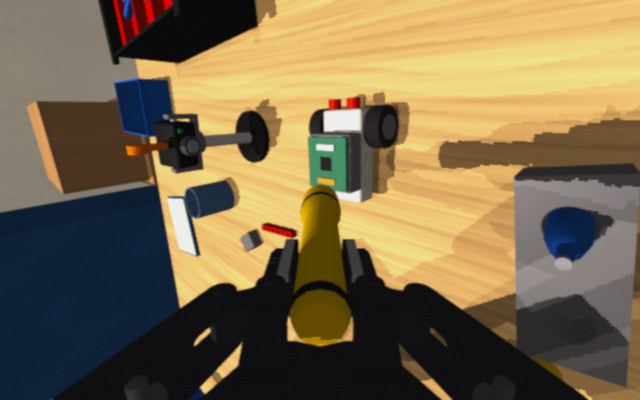

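```bash
cat > ax.py <<'E'
from plan import *
def axis(sp,tp,sbox,tbox):
    ms=eyes.camera_model('side');mt=eyes.camera_model('top'); N=[];ends={}
    for n,f,m,box in(('s',sp,ms,sbox),('t',tp,mt,tbox)):
        im=cv2.imread(f);c=big(mask(im,(20,110,50),(35,255,255),box))
        # midlines: fit line to centre of barrel via minAreaRect long axis on filled mask pixels
        M=np.zeros(im.shape[:2],np.uint8);cv2.drawContours(M,[c],-1,255,-1)
        p=np.argwhere(M)[:,::-1].astype(np.float32);vx,vy,x,y=cv2.fitLine(p,cv2.DIST_L2,0,.01,.01).ravel()
        d=np.array([vx,vy]);q=np.array([x,y]); s=(p-q)@d
        ends[n]=(q+d*s.min(),q+d*s.max());print(n,'ends',ends[n],cv2.contourArea(c))
        o,a=ray(m,q-40*d);_,b=ray(m,q+40*d);nn=np.cross(a,b);nn/=np.linalg.norm(nn);N.append((nn,o))
    d=np.cross(N[0][0],N[1][0]);d/=np.linalg.norm(d); d=d if d[2]<0 else -d
    p=np.linalg.lstsq(np.array([N[0][0],N[1][0],d]),np.array([N[0][0]@N[0][1],N[1][0]@N[1][1],d@np.array([.6,-.05,.16])]),rcond=None)[0]
    def near(m,e):
        o,r=ray(m,e);s=np.linalg.lstsq(np.c_[d,-r],o-p,rcond=None)[0];return p+s[0]*d
    print('axis dir',d.round(4),'slant deg',np.degrees(np.arccos(-d[2])).round(1))
    for n,m in(('s',ms),('t',mt)): print(n,'end pts',[near(m,e).round(4) for e in ends[n]])
    B=np.array([.617,-.001,.086]);v=B-p;print('miss',(v-(v@d)*d).round(4))
    return p,d
E
python3 - <<'E'
from ax import *
np.set_printoptions(suppress=True)
axis('pics/s18.png','pics/t18.png',(365,170,415,212),(362,150,428,176))
m=eyes.camera_model('top');T=cv2.imread('pics/t18.png');c=big(mask(T,(50,60,40),(95,255,255),(315,140,360,200)));r=cv2.minAreaRect(c);print(r,plane(m,r[0],.086))
E
```

```text
s ends (array([365.6042 , 211.93895], dtype=float32), array([413.3547 , 181.21356], dtype=float32)) 796.0
t ends (array([363.16003, 168.02739], dtype=float32), array([427.10706, 154.50636], dtype=float32)) 553.0
axis dir [ 0.0053  0.7159 -0.6981] slant deg 45.7
s end pts [array([ 0.6094, -0.0385,  0.1402]), array([ 0.6082, -0.2036,  0.3011])]
t end pts [array([ 0.6092, -0.0659,  0.1669]), array([ 0.6083, -0.1918,  0.2896])]
miss [ 0.0073 -0.0088 -0.009 ]
((335.5, 173.0), (24.0, 25.0), 90.0) [ 0.61701194 -0.00031785  0.086     ]
```

```bash
sed -i 's/(20,110,50)/(20,185,40)/' ax.py; python3 - <<'E'
from ax import *
np.set_printoptions(suppress=True)
axis('pics/s18.png','pics/t18.png',(365,170,415,212),(362,150,428,176))
im=cv2.imread('pics/s18.png');M=mask(im,(20,185,40),(35,255,255),(365,170,415,212));v=im.copy();v[M>0]=(255,0,255);cv2.imwrite('pics/c19.png',cv2.resize(np.hstack([im[165:215,360:420],v[165:215,360:420]]),None,fx=6,fy=6,interpolation=0))
E
```

```text
s ends (array([370.76517, 205.93962], dtype=float32), array([408.79242, 174.97311], dtype=float32)) 445.5Traceback (most recent call last):
  File "<stdin>", line 3, in <module>
  File "ax.py", line 5, in axis
    im=cv2.imread(f);c=big(mask(im,(20,185,40),(35,255,255),box))
                       ~~~^^^^^^^^^^^^^^^^^^^^^^^^^^^^^^^^^^^^^^^
  File "h.py", line 18, in big
    c=max(cv2.findContours(m,cv2.RETR_EXTERNAL,cv2.CHAIN_APPROX_NONE)[0],key=cv2.contourArea); return c
ValueError: max() iterable argument is empty
```

```bash
sed -i "s/(20,185,40)/(20,185 if n=='s' else 110,40)/" ax.py; python3 - <<'E'
from ax import *
np.set_printoptions(suppress=True)
axis('pics/s18.png','pics/t18.png',(365,170,415,212),(362,150,428,176))
E
```

```text
s ends (array([370.76517, 205.93962], dtype=float32), array([408.79242, 174.97311], dtype=float32)) 445.5
t ends (array([363.16003, 168.02739], dtype=float32), array([427.10706, 154.50636], dtype=float32)) 553.0
axis dir [ 0.0282  0.6744 -0.7379] slant deg 42.4
s end pts [array([ 0.6069, -0.0611,  0.1702]), array([ 0.6014, -0.1937,  0.3153])]
t end pts [array([ 0.6068, -0.0652,  0.1747]), array([ 0.6017, -0.1872,  0.3082])]
miss [ 0.0072 -0.0093 -0.0082]
```

Request:
{"fn": "drive_tool", "kwargs": {
  "moves": [
    {"linear": [1.5, 3, 2], "delta_rot": [0, 0, 0], "hand": 1},
    {"linear": [1.5, 3, 2], "delta_rot": [0, 0, 0], "hand": 1},
    {"linear": [1.5, 3, 2], "delta_rot": [0, 0, 0], "hand": 1},
    {"linear": [1.5, 3, 2], "delta_rot": [0, 0, 0], "hand": 1},
    {"linear": [0, 0, 1], "delta_rot": [0, 0, 0], "hand": 1},
    {"linear": [0, 0, 0], "delta_rot": [0, 0, 0], "hand": 1},
    {"linear": [0, 0, 0], "delta_rot": [0, 0, 0], "hand": 1},
    {"linear": [0, 0, 0], "delta_rot": [0, 0, 0], "hand": 1},
    {"linear": [0, 0, 0], "delta_rot": [0, 0, 0], "hand": 1},
    {"linear": [0, 0, 0], "delta_rot": [0, 0, 0], "hand": 1}
  ]
}}

```text
clock: 16.3
ee_pos: [0.6203, -0.1623, 0.2467]
orientation: [[1.0, -0.001, 0.001], [-0.001, -0.743, 0.669], [0.0, -0.669, -0.743]]
ft_force: [-0.8, -0.3, -0.8]
width: 0.0245
```

```bash
python3 - <<'E'
from ax import *
np.set_printoptions(suppress=True)
st()
w=eyes.snapshot('side')[:,:,::-1].copy();u=eyes.snapshot('top')[:,:,::-1].copy();cv2.imwrite('pics/s20.png',w);cv2.imwrite('pics/t20.png',u)
axis('pics/s20.png','pics/t20.png',(362,172,412,216),(358,146,428,178))
s=read_state();p=s['ee_pos'];z=np.array(s['orientation'])[:,2];v=np.array([.617,-.001,.086])-p;print('tool miss',v-(v@z)*z,'lens',p+.111*z,'dist',v@z-.111)
cv2.imwrite('pics/c20.png',np.hstack([cv2.resize(w[160:270,320:470],None,fx=2.66,fy=2.66),cv2.resize(u[110:220,290:440],None,fx=2.66,fy=2.66)]))
st()
E
```

```text
t 16.3 p [ 0.6203 -0.1623  0.2467] w 0.0245 yawy -1.572 z [ 0.001  0.669 -0.743] F [-0.8 -0.3 -0.8] q [-0.64  0.6   1.21  0.58  1.79  0.92]
s ends (array([375.4395 , 213.76541], dtype=float32), array([412.35645, 183.66353], dtype=float32)) 401.5
t ends (array([367.18253, 167.88602], dtype=float32), array([427.30893, 155.49966], dtype=float32)) 529.5
axis dir [ 0.0368  0.6634 -0.7474] slant deg 41.6
s end pts [array([ 0.6145, -0.0731,  0.1491]), array([ 0.6073, -0.202 ,  0.2943])]
t end pts [array([ 0.6143, -0.077 ,  0.1535]), array([ 0.6078, -0.1934,  0.2847])]
miss [-0.001  0.009  0.008]
tool miss [-0.00364904  0.00908458  0.00817464] lens [ 0.6205097  -0.08797707  0.1643261 ] dist 0.11640290330372303
t 16.4 p [ 0.6204 -0.1623  0.2468] w 0.024 yawy -1.572 z [ 0.001  0.669 -0.743] F [-0.3 -0.2 -1.1] q [-0.64  0.6   1.21  0.58  1.79  0.92]
```

View pics/c20.png

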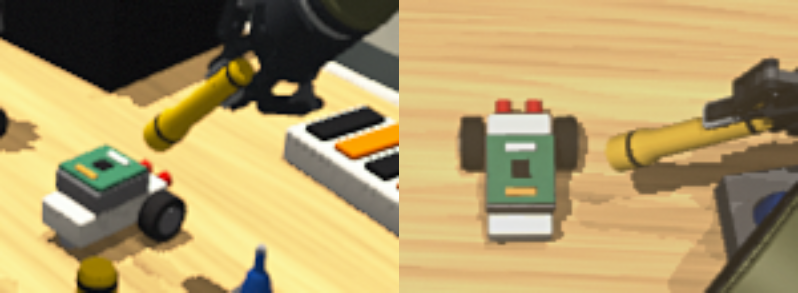

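View pics/t20.png

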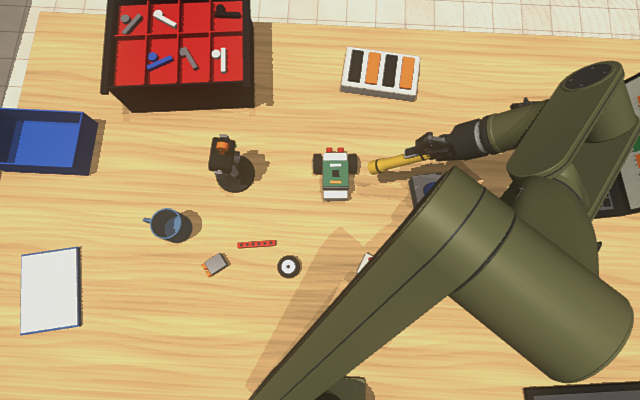

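Request:
{"fn": "drive_tool", "kwargs": {
  "moves": [
    {"linear": [-0.5, -2.5, 0], "delta_rot": [0, 0, 0], "hand": 1},
    {"linear": [-0.5, -2.5, 0], "delta_rot": [0, 0, 0], "hand": 1},
    {"linear": [0, -2, 0], "delta_rot": [0, 0, 0], "hand": 1},
    {"linear": [0, -2, 0], "delta_rot": [0, 0, 0], "hand": 1},
    {"linear": [0, 0, 0], "delta_rot": [0, 0, 0], "hand": 1},
    {"linear": [0, 0, 0], "delta_rot": [0, 0, 0], "hand": 1},
    {"linear": [0, 0, 0], "delta_rot": [0, 0, 0], "hand": 1},
    {"linear": [0, 0, 0], "delta_rot": [0, 0, 0], "hand": 1},
    {"linear": [0, 0, 0], "delta_rot": [0, 0, 0], "hand": 1},
    {"linear": [0, 0, 0], "delta_rot": [0, 0, 0], "hand": 1}
  ]
}}

```text
clock: 17.23
ee_pos: [0.6193, -0.1542, 0.2546]
orientation: [[1.0, 0.001, 0.002], [-0.0, -0.744, 0.669], [0.002, -0.669, -0.744]]
ft_force: [-0.5, 1.0, -0.7]
width: 0.024
```

```bash
cat > chk.py <<'E'
from ax import *
import sys
np.set_printoptions(suppress=True,precision=4)
k=sys.argv[1]
st()
w=eyes.snapshot('side')[:,:,::-1].copy();u=eyes.snapshot('top')[:,:,::-1].copy();cv2.imwrite(f'pics/s{k}.png',w);cv2.imwrite(f'pics/t{k}.png',u)
axis(f'pics/s{k}.png',f'pics/t{k}.png',(362,165,412,216),(358,146,428,178))
s=read_state();p=s['ee_pos'];R=np.array(s['orientation']);z=R[:,2];v=np.array([.617,-.001,.086])-p;print('tool miss',v-(v@z)*z,'in tool',R.T@v,'lens',p+.111*z,'dist',v@z-.111)
cv2.imwrite(f'pics/c{k}.png',np.hstack([cv2.resize(w[160:270,320:470],None,fx=2.66,fy=2.66),cv2.resize(u[110:220,290:440],None,fx=2.66,fy=2.66)]))
st();print(np.abs(s['qvel']).max())
E
python3 chk.py 21
```

```text
t 17.23 p [ 0.6193 -0.1542  0.2546] w 0.024 yawy -1.569 z [ 0.002  0.669 -0.744] F [-0.5  1.  -0.7] q [-0.63  0.58  1.22  0.59  1.79  0.93]
s ends (array([372.9884, 209.9857], dtype=float32), array([410.5763, 179.478 ], dtype=float32)) 448.5
t ends (array([363.2542, 167.2508], dtype=float32), array([427.0572, 154.2815], dtype=float32)) 537.0
axis dir [ 0.0378  0.6707 -0.7408] slant deg 42.2
s end pts [array([ 0.6135, -0.0636,  0.1567]), array([ 0.606 , -0.1963,  0.3034])]
t end pts [array([ 0.6133, -0.0667,  0.1601]), array([ 0.6064, -0.19  ,  0.2964])]
miss [-0.0001 -0.0008 -0.0007]
tool miss [-0.0027  0.0009  0.0008] in tool [-0.0027 -0.0012  0.2278] lens [ 0.6195 -0.08    0.172 ] dist 0.11680882287233631
t 17.33 p [ 0.6193 -0.1542  0.2546] w 0.0242 yawy -1.569 z [ 0.002  0.669 -0.744] F [-0.4 -0.1 -0.7] q [-0.63  0.58  1.22  0.59  1.79  0.93]
0.0020065052397855764
```

```bash
python3 - <<'E'
import cv2,numpy as np
w=cv2.imread('pics/w18.png');t=cv2.imread('pics/t21.png')
cv2.imwrite('pics/c22.png',np.hstack([cv2.resize(w[95:185,115:275],None,fx=3.2,fy=3.2,interpolation=cv2.INTER_CUBIC),cv2.resize(t[125:197,200:270],(280,288),interpolation=cv2.INTER_CUBIC)]))
E
```

```text
(no output)
```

View pics/c22.png

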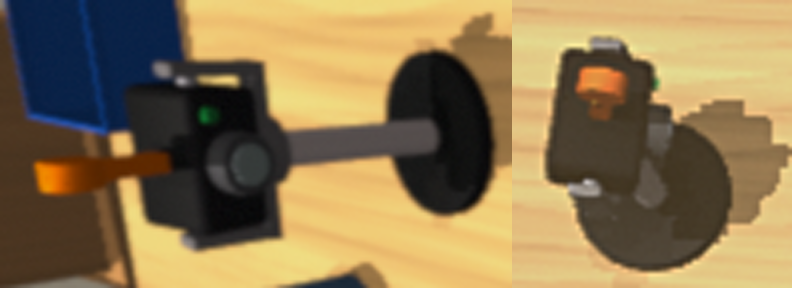

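```bash
python3 - <<'E'
from plan import *
import pickle
m=pickle.load(open('w18.pkl','rb'))
P=np.array([.6228,.2798,.165])
print('base',proj(m,[P[0],P[1],.014]))
for yaw in (-1.55,-1.6,-1.65):
  for t in (.15,.2,.25,.3,.35):
    f=np.array([np.cos(yaw),np.sin(yaw),0]);u=np.array([0,0,1.])
    L=proj(m,P+.042*(np.cos(t)*f-np.sin(t)*u));T=proj(m,P+.07*(np.sin(t)*f+np.cos(t)*u))
    print(yaw,t,'lens',L.round(1),'tab',T.round(1),'L-T',(L-T).round(1))
print('meas lens 193.1 145.9 tab 134.4 150 base 249.4 136.6')
E
```

```text
base [248.78710287 138.80793321]
-1.55 0.15 lens [190.9 147.2] tab [134.8 150.4] L-T [56.1 -3.3]
-1.55 0.2 lens [192. 147.] tab [135.9 150.6] L-T [56.1 -3.5]
-1.55 0.25 lens [193.1 146.9] tab [137.2 150.7] L-T [55.9 -3.8]
-1.55 0.3 lens [194.1 146.8] tab [138.6 150.9] L-T [55.5 -4.1]
-1.55 0.35 lens [195.  146.6] tab [140.1 151. ] L-T [55.  -4.4]
-1.6 0.15 lens [191.1 148.4] tab [134.8 150.8] L-T [56.2 -2.4]
-1.6 0.2 lens [192.2 148.3] tab [136. 151.] L-T [56.2 -2.8]
-1.6 0.25 lens [193.2 148.1] tab [137.3 151.3] L-T [55.9 -3.2]
-1.6 0.3 lens [194.2 147.9] tab [138.7 151.5] L-T [55.5 -3.6]
-1.6 0.35 lens [195.2 147.8] tab [140.2 151.7] L-T [55. -4.]
-1.65 0.15 lens [191.2 149.6] tab [134.9 151.1] L-T [56.3 -1.5]
-1.65 0.2 lens [192.3 149.5] tab [136.1 151.5] L-T [56.2 -2. ]
-1.65 0.25 lens [193.4 149.3] tab [137.4 151.8] L-T [56.  -2.6]
-1.65 0.3 lens [194.4 149.1] tab [138.8 152.2] L-T [55.5 -3.1]
-1.65 0.35 lens [195.3 148.9] tab [140.4 152.5] L-T [54.9 -3.6]
meas lens 193.1 145.9 tab 134.4 150 base 249.4 136.6
```

```bash
python3 - <<'E'
from plan import *
from plant import manip
st(); print(manip.sign_off()); st()
E
```

```text
t 17.33 p [ 0.6193 -0.1542  0.2546] w 0.0242 yawy -1.569 z [ 0.002  0.669 -0.744] F [-0.4 -0.1 -0.7] q [-0.63  0.58  1.22  0.59  1.79  0.93]
the job is handed in; nothing more can be done
None
the job is handed in; nothing more can be done
```

I aimed the desk camera at the middle of the board by its tab and let go. I then drew the small yellow torch (not the pink one or the big yellow one) out of its block, and handed the job in at 17.3 s while still holding it over the board. No verdict was reported, so the results below are my own measurements.

- **Camera aim:** the swivel points within about 0.01 rad of the board's middle. The tilt came out at 0.21 to 0.29 rad, depending on the camera view and method, where 0.273 was ideal. I put the line of sight within about 15 mm of the board's middle.
- **Disagreeing check:** one early rough triangulation of the camera lens suggested a miss of about 43 mm. I did not trust it because its two rays were 4 mm apart. The head's edge, the tab and a later wrist view all agreed with the closer figure, so I did not re-aim.
- **Torch:** it is slanted about 42° with the lens down, roughly 0.16 to 0.17 m above the table and 10 to 12 cm from the board. The beam line passes within about 3 mm of the board's middle, the arm was still, and the torch is firmly gripped.
- **Rover and bystanders:** the board measured within 1 mm of where it started in the top view. I saw no bystander moved in the last pictures, but I did not measure them.

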